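Turn the face-down relief plate over and set it on the sloped easel

TASK

The wooden relief plate lies face down on the stone slab. Slide it over the slab's edge to get hold of it, turn it over and seat it blue face up in the recess of the sloped easel, flat on the bed and all the way down against the foot strip, then let go. Do not let the plate touch the bench on the way, and leave the other things where they are.

Things in the scene. Friction and masses are not known exactly. Their poses are not given: they have to be found in the camera images.
- plate_center (a point): centre of the loose relief plate: flat board 110 mm (its x) by 125 mm (y) by 8 mm (z), about 0.11 kg, too wide to grip across. Its +z side is the bare brown back, its -z side the face with a blue pattern of bars. It starts face down (+z up) on the slab, its y within 0.3 rad of the slab's y. Either 110 mm edge may go to the easel's foot
- slab: fixed pale stone slab, 260 mm (x) by 220 mm (y) by 70 mm high; origin: centre of its underside, on the bench; its top is flat and open on all sides. Its -y side looks to the middle of the bench, where there is free room
- bed: sloped plywood bed of the fixed wooden easel. Origin on the bed's surface right under the centre of a seated plate, 78 mm above the bench; z: outward normal (45 deg above level), y: up the slope, x: level across. Dark foot strip at the lower end: inner face at y = -62.5 mm, 12 mm high. Board 12 mm thick, from there to y = +20 mm, so a seated plate sticks out 42 mm beyond it for the fingers
- bed_seat (a point): where the centre of the seated plate belongs, blue face (-z side) outward: 4 mm above the bed's surface; axes as the bed's. The recess lies between dark side strips, 6 mm high, inner faces at x = +-59 mm, from y = -62.5 to +20 mm: 4 mm of play on either side of the plate
- ink_tin: loose ink tin with a yellow label, 54 mm across and 45 mm high, standing on the slab near its +x, +y corner; bystander. Origin: centre of its underside
- ink_jar: loose ink jar with a red label, 60 mm across, 75 mm high, on the bench beyond the work area; bystander. Origin on its underside
- spare_plate: spare plain yellow plate lying flat on the bench, 110 by 125 by 8 mm; not the plate to be turned; bystander. Origin on its underside
- brayer: loose ink roller with a wooden handle, about 160 mm long, on the bench beyond the work area; bystander. Origin on its underside
- scraper: loose spatula-like scraper on the bench, to the right and near the robot; bystander. Origin on its underside
- type_blocks: loose bundle of four wooden type blocks, 92 by 140 by 53 mm, on the bench at the right; bystander. Origin on its underside
- brush_mug: loose blue mug, 76 mm across, 90 mm high, on the bench at the left, beside the slab; bystander. Origin on its underside

How it is judged (in metres and radians):
At the end, for the whole second after the job is handed in: The plate lies blue face up in the recess of the easel's bed, at rest: within 0.05 rad of the bed's plane, its centre no more than 2.5 mm proud of its seat, within 6 mm of the foot strip and within 6 mm of the middle across (angle between plate's own z axis and vertical above 2.2 rad and angle between the z axis of plate and the z axis of bed, either way round below 0.05 rad and z of plate_center in the frame of bed between 0.001 and 0.0065 m and y of plate_center in the frame of bed between -0.004 and 0.006 m and x of plate_center in the frame of bed between -0.006 and 0.006 m and linear speed of plate below 0.02 m/s and angular speed of plate below 0.1 rad/s); the robot touches nothing.
It fails at once if the plate touches the bench (contact force between plate and table above 0.3 N).
It fails at once if one of the other things is moved by more than 30 mm (distance of any of ink_tin, ink_jar, spare_plate, brayer, scraper, type_blocks, brush_mug from where it was at the start of the episode above 0.03 m).
It also fails if it takes over 72 s, if anything falls off the work surface, if the arm or the gripper's body presses on something with over 40 N, if the wrist force passes 120 N, or if a joint passes its speed limit or range.

ROBOT

A 6-joint arm with a two-finger parallel gripper is mounted at the origin on the work surface. World frame = base frame: x ahead of the robot, y to its left, z up, the work surface at z = 0. Lengths are in m, angles in degrees, forces in N, time in s.
With the tool pointing down it reaches from about 0.325 to 0.925 m from the base axis. Payload 3.1 kg.
Tool frame: the origin (TCP) lies on the mounting face of the last link; the fingertips stand 173 mm ahead of it and the grasp point (between the pads) lies 155 mm ahead of it; y points along the fingers, x is the direction in which the jaws open and shut, and the axes are right-handed (so a half turn about y gives the same grasp; the last joint's range is limited). The gripper opens to 85 mm and grips with 20 to 120 N. Pads are 22 mm wide; open, the fingers measure 114 mm over their backs; the gripper's body (76 mm by 85 mm) begins 54 mm behind the grasp point. The pads swing forward as they close: fully open they stand 13 mm farther back than shut.
Start: joints at [58.545, 12.427, 92.441, -0, 75.132, -6.429], TCP at [0.264, 0.566, 0.405] pointing down, gripper open.
Joint ranges: [-157.48, 157.48], [-44.54, 120.13], [17.64, 146.25], [-64.5, 244.5], [7.68, 150.69], [-147.95, 147.95]. Speed limits (degrees/s): [159.86, 159.86, 180, 180, 180, 180].

INTERFACE

Orientations are given as a 3x3 rotation matrix whose columns are the frame's x, y, z axes.
In Python, from workcell import ctrl gives the robot as it stands. The module is installed in compiled form; this text tells all that it offers.
- The arm moves only by the shell command python3 -m pendant 'ROWS'. ROWS is JSON, a list that holds one entry, the list of rows, each a list of 7 numbers: the gripper command: -1 is shut, 1 is fully open, values between are in proportion, then the shift along the tool's x, y, z in units of 60 cm (1.0 is 60 cm), then the turn, a rotation vector about the tool's x, y, z in units of 2 pi rad (1.0 is 2 pi rad). In form: [[[grip, dx, dy, dz, ax, ay, az], ...]]. A call has exactly 10 rows; each row is the pose to reach, as a shift and turn from the pose commanded when the call began, along the tool's axes at that moment, turning the shorter way round; what a row does not reach only later rows make up. A row lasts 1/8 s, in which the tool goes at most 62.5 mm and 10.7 degrees, less where a joint would pass 70% of its speed; a pose out of reach is approached as far as the arm can. A call with a number of a shift or a turn outside -1 to 1 is refused whole. A call with a gripper value outside its range is refused whole. The fingers move at their own pace and stop on an object; the grip force is fixed at half the most. Time passes only in rows, so rows that repeat a pose let the fingers close, or fill a call up. It gives the time, the measured TCP pose, the force and the opening at its end, in the units of the state.
- ctrl.sense(): the state, without advancing time (a new reading comes with each control period).
- ctrl.grab_frame(name): name is "scene" or "top" or "wrist"; returns a dict with "pixels" (420x560x3 uint8, red, green, blue), "fx", "fy", "cx", "cy" (pixels), "distortion" ([k1, k2, p1, p2, k3] as OpenCV has them; the pictures are not rectified), "R" (3x3) and "t" (3): a world point X has camera coordinates R X + t. Camera axes: x right, y down, z forward; pixel columns grow to the right and rows downward; lengths in m; the calibration is good to about 2 mm. A picture is of the moment at which its call begins. There is no depth.
- ctrl.job_done(): hands the job in, once; it reports no verdict.
Trained networks look in the newest picture that a camera, given by its name, has taken for a name from the list of things; names that differ only in an ending like _2 or _b are one class to them, and where a whole thing is asked for, a point or a joint stands for the part that bears it (a point fixed in the world has none). Each returns a list of dicts, best first, with "p" (0 to 1); they miss things now and then, are a little off and sometimes report something else, mostly with a low value. They report only what shows in the picture. A call takes as long as a camera call.
- ctrl.recognise(camera, thing): "xyz" ([x, y, z] in m, in world coordinates, good to about 4 mm: the middle of the surface that is visible of it).
- ctrl.place_of(camera, thing): "xyz" ([x, y, z] in m, in world coordinates, good to about 4 mm: a listed point, or the origin of a listed thing).
The state is a dict: "time_s": time; "qpos": joint angles; "joint_velocities": joint speeds; "tau": joint torques, N m; "eef_pos": TCP position; "tool_rot": TCP orientation; "contact_force": force on the tool from outside, world axes, zero at the start; "wrist_torque": the same for the moment, N m; "grip_width": finger opening in m.
Only numpy, scipy, OpenCV 4.12 (cv2) and the standard library are available. Lean on these libraries where they do the work, as an engineer would, in place of code of your own. Each camera call takes 0.05 s, during which the arm holds its last target.

## Working session

There is one attempt and no reset: what is moved stays moved. The work goes in short steps, Python scripts to look and compute and a shell command to move; the robot and the scene stay as the last step left them, time stands still between calls to the robot, and variables do not carry over. Pictures are saved under pics/ and viewed, and the job is handed in when it is done.

```bash
mkdir -p pics; cat > h.py <<'E'
import numpy as np, cv2
from workcell import ctrl
def snap(name,fn):
    f=ctrl.grab_frame(name); cv2.imwrite('pics/'+fn,f['pixels'][:,:,::-1]); return f
def K(f): return np.array([[f['fx'],0,f['cx']],[0,f['fy'],f['cy']],[0,0,1.]])
def ray(f,uv):
    p=cv2.undistortPoints(np.array([[uv]],float),K(f),np.array(f['distortion'],float))[0,0]
    R=np.array(f['R']);t=np.array(f['t']); c=-R.T@t; d=R.T@np.array([p[0],p[1],1]); return c,d
def onz(f,uv,z):
    c,d=ray(f,uv); return c+d*(z-c[2])/d[2]
def proj(f,X):
    r,_=cv2.Rodrigues(np.array(f['R'],float)); return cv2.projectPoints(np.array(X,float).reshape(-1,1,3),r,np.array(f['t'],float),K(f),np.array(f['distortion'],float))[0][:,0]
E
python3 - <<'E'
from h import *
np.set_printoptions(precision=4,suppress=True)
s=ctrl.sense(); print(s)
for c in ['scene','top','wrist']:
    f=snap(c,c+'0.png'); print(c,f['fx'],f['distortion'],-np.array(f['R']).T@np.array(f['t']))
    for th in ['plate_center','slab','bed','bed_seat','ink_tin','brush_mug','type_blocks','spare_plate']:
        print(th,[(np.round(d['xyz'],4),round(d['p'],2)) for d in ctrl.place_of(c,th)[:2]])
E
```

```text
{'time_s': 0.0, 'qpos': array([58.5449, 12.4772, 92.5303,  0.0005, 75.1323, -6.4292]), 'joint_velocities': array([-0.0821, -0.0791,  0.0082,  0.1152,  0.1089,  0.0598]), 'tau': array([ -0.0003, -39.6842, -30.3854,  -0.0002,   0.0096,   0.    ]), 'eef_pos': array([0.2642, 0.566 , 0.4033]), 'tool_rot': array([[ 0.423 , -0.0013, -0.9061],
       [ 0.9061, -0.0021,  0.423 ],
       [-0.0024, -1.    ,  0.0003]]), 'contact_force': array([-0.756 ,  0.0578, -0.4056]), 'wrist_torque': array([0.031 , 0.0309, 0.0157]), 'grip_width': 0.08518049208012932}
scene 393.7172818196399 [-0.0139  0.      0.      0.      0.    ] [1.4616 0.0967 0.6995]
plate_center [(array([0.5508, 0.2724, 0.0782]), 0.72)]
slab [(array([ 0.5864,  0.254 , -0.0001]), 0.57), (array([ 0.5708, -0.4767, -0.0002]), 0.57)]
bed [(array([ 0.5315, -0.1982,  0.0785]), 0.76)]
bed_seat [(array([ 0.5332, -0.197 ,  0.082 ]), 0.61)]
ink_tin [(array([0.6794, 0.321 , 0.0716]), 0.95)]
brush_mug [(array([ 0.6113,  0.471 , -0.0009]), 0.94)]
type_blocks [(array([ 0.5716, -0.4709, -0.0013]), 0.85)]
spare_plate [(array([ 0.788 , -0.0089,  0.0001]), 0.95), (array([ 0.6112,  0.473 , -0.0034]), 0.31)]
top 510.60545774925686 [-0.1054  0.      0.      0.      0.    ] [0.3197 0.0059 1.4335]
plate_center []
slab [(array([ 0.587 ,  0.2534, -0.0037]), 0.76)]
bed [(array([ 0.534 , -0.1993,  0.0774]), 0.66)]
bed_seat [(array([ 0.5343, -0.2047,  0.0815]), 0.6)]
ink_tin [(array([0.6772, 0.3193, 0.067 ]), 0.57)]
brush_mug [(array([ 0.6107,  0.4737, -0.0002]), 0.59)]
type_blocks [(array([ 0.5743, -0.4678, -0.0024]), 0.68)]
spare_plate [(array([ 0.7842, -0.0063, -0.0021]), 0.83)]
wrist 302.454679908237 [0.0176 0.     0.     0.     0.    ] [0.1883 0.6029 0.3749]
plate_center []
slab []
bed []
bed_seat []
ink_tin []
brush_mug []
type_blocks []
spare_plate []
```

View pictures.

View pics/scene0.png

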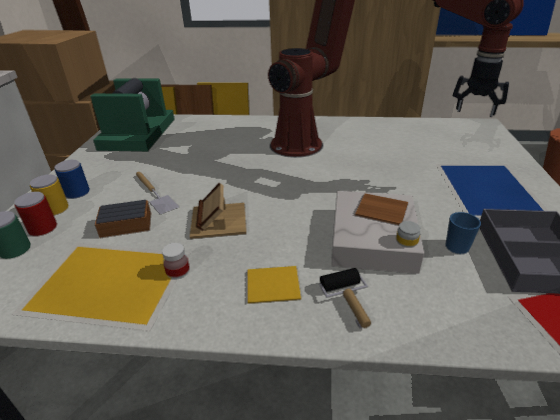

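View pics/top0.png

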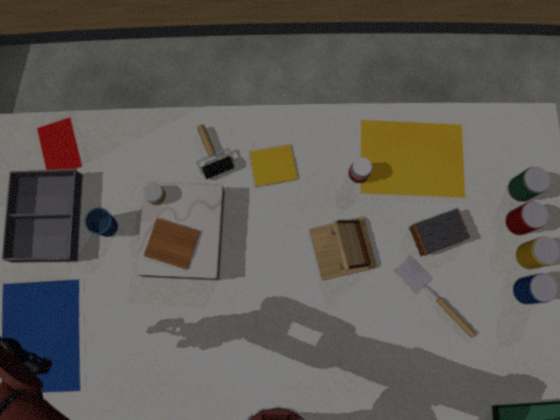

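View pics/wrist0.png

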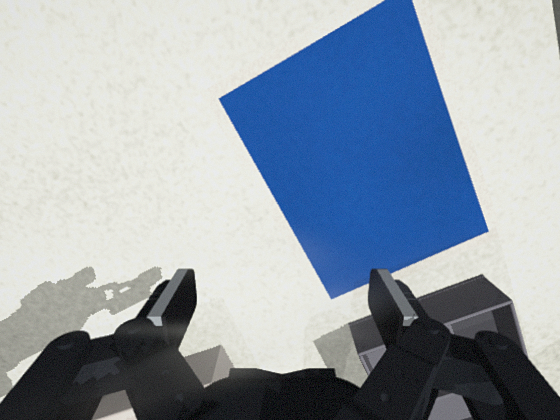

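```bash
python3 - <<'E'
import cv2,numpy as np
a=cv2.imread('pics/top0.png'); s=cv2.imread('pics/scene0.png')
def c(i,x0,y0,w,h,k): return cv2.resize(i[y0:y0+h,x0:x0+w],None,fx=k,fy=k,interpolation=cv2.INTER_CUBIC)
cv2.imwrite('pics/a.png',np.hstack([c(a,130,170,100,120,4),c(a,300,205,90,120,4)]))
cv2.imwrite('pics/b.png',np.hstack([c(s,325,180,100,100,4),c(s,180,170,80,100,4)]))
E
```

```text
(no output)
```

View pics/a.png

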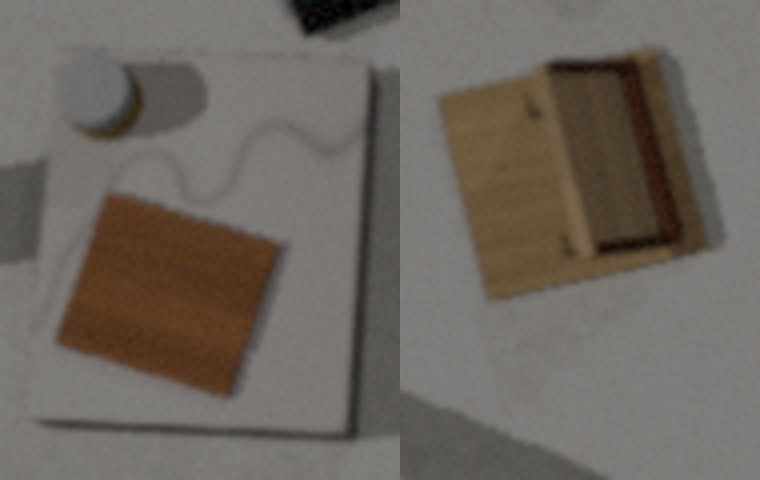

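View pics/b.png

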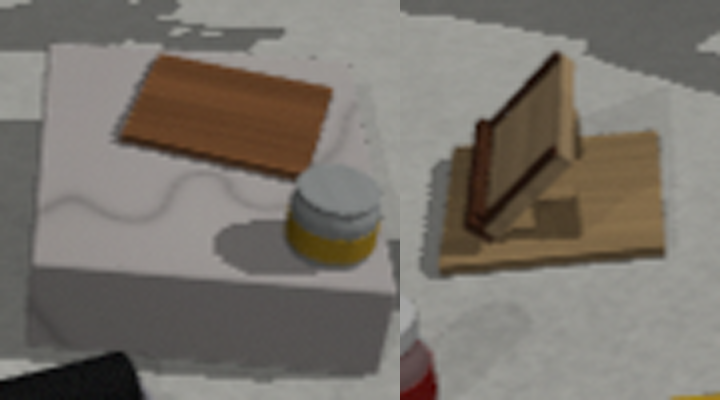

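```bash
python3 - <<'E'
from h import *
np.set_printoptions(precision=4,suppress=True)
f=ctrl.grab_frame('top'); g=ctrl.grab_frame('scene')
def m(f,L,ox,oy,z,k=4): return np.array([onz(f,((u+.5)/k-.5+ox,(v+.5)/k-.5+oy),z) for u,v in L])
P=m(f,[(108,193),(284,241),(230,396),(57,343)],130,170,.078)
S=m(f,[(58,52),(371,67),(350,431),(37,419)],130,170,.07)
P2=m(g,[(163,55),(332,88),(302,178),(121,140)],325,180,.078)
S2=m(g,[(50,44),(362,92),(398,294),(35,266)],325,180,.07)
for A in (P,P2,S,S2):
    print(A[:,:2].tolist(),A.mean(0)); d=np.roll(A,-1,0)-A; print(np.linalg.norm(d,axis=1),np.degrees(np.arctan2(d[:,1],d[:,0])))
np.save('top.npy',np.array([1]))
# easel: foot-strip outer/inner edges and bed top edge, in top view (zoom offs 300,205, minus 400)
c=np.array([.533,-.199,.078])
for a in range(-5,30,5):
    t=np.radians(a); x=np.array([np.cos(t),np.sin(t),0])
    # bed y horizontal dir
    h=np.array([-np.sin(t),np.cos(t),0]); 
    y=(h+[0,0,1])/np.sqrt(2); 
    Q=[c+sx*.059*x+yy*y for sx,yy in((1,.02),(1,-.0625),(-1,-.0625),(-1,.02))]
    u=proj(f,Q); print(a,((u-[300,205]+.5)*4-.5+[400,0]).round(0).tolist())
E
```

```text
[[0.6168867308649262, 0.3139881068817539], [0.5810406330654994, 0.19285083217584473], [0.4764163441409949, 0.2284305666531114], [0.5142006380292916, 0.3462443361509514]] [0.5471 0.2704 0.078 ]
[0.1263 0.1105 0.1237 0.1076] [-106.4842  161.2183   72.2183  -17.4388]
[[0.47625918191694383, 0.23363590452008332], [0.5131619078300735, 0.34850023753368603], [0.6210323217228886, 0.311544181812209], [0.5852250685562796, 0.19696472189276942]] [0.5489 0.2727 0.078 ]
[0.1206 0.114  0.12   0.115 ] [  72.1892  -18.9113 -107.3546  161.3999]
[[0.7202531139204535, 0.3539600406235337], [0.7040929273574132, 0.13445246109837794], [0.4524012431772416, 0.1489335195498382], [0.4639521046617434, 0.3605422092380056]] [0.5852 0.2495 0.07  ]
[0.2201 0.2521 0.2119 0.2564] [-94.2105 176.7071  86.8756  -1.4711]
[[0.45286266463455593, 0.15263141893874888], [0.504925175670039, 0.3720198686159021], [0.7234197648661492, 0.353818893227109], [0.7109805628863537, 0.13794847377511998]] [0.598  0.2541 0.07  ]
[0.2255 0.2193 0.2162 0.2585] [ 76.6502  -4.7618 -93.2979 176.7443]
-5 [[571.0, 68.0], [643.0, 90.0], [638.0, 258.0], [564.0, 242.0]]
0 [[564.0, 69.0], [636.0, 84.0], [645.0, 252.0], [572.0, 244.0]]
5 [[556.0, 72.0], [628.0, 79.0], [652.0, 246.0], [580.0, 246.0]]
10 [[549.0, 74.0], [620.0, 75.0], [658.0, 240.0], [588.0, 246.0]]
15 [[542.0, 78.0], [611.0, 72.0], [664.0, 232.0], [596.0, 246.0]]
20 [[536.0, 82.0], [602.0, 69.0], [669.0, 225.0], [604.0, 245.0]]
25 [[529.0, 87.0], [593.0, 67.0], [673.0, 217.0], [612.0, 244.0]]
```

```bash
cat > crop.py <<'E'
import cv2,sys
# crop.py img x0 y0 w h k out
i,x,y,w,h,k,o=sys.argv[1:]; x,y,w,h=map(int,(x,y,w,h))
cv2.imwrite('pics/'+o,cv2.resize(cv2.imread('pics/'+i)[y:y+h,x:x+w],None,fx=float(k),fy=float(k),interpolation=cv2.INTER_CUBIC))
E
python3 crop.py top0.png 300 205 90 85 7 e.png
python3 - <<'E'
from h import *
f=ctrl.grab_frame('top')
A=np.array([onz(f,((u+.5)/4-.5+300,(v+.5)/4-.5+205),.012) for u,v in [(40,97),(87,300),(320,243),(258,48)]])
d=np.roll(A,-1,0)-A; print(A,np.linalg.norm(d,axis=1),np.degrees(np.arctan2(d[:,1],d[:,0])))
E
```

```text
[[ 0.5901004  -0.10742537  0.012     ]
 [ 0.44573923 -0.13498395  0.012     ]
 [ 0.48158119 -0.30036583  0.012     ]
 [ 0.62228202 -0.26466332  0.012     ]] [0.1469681  0.1692212  0.14515989 0.16049744] [-169.19225945  -77.77182432   14.23816317  101.56688744]
```

View pics/e.png

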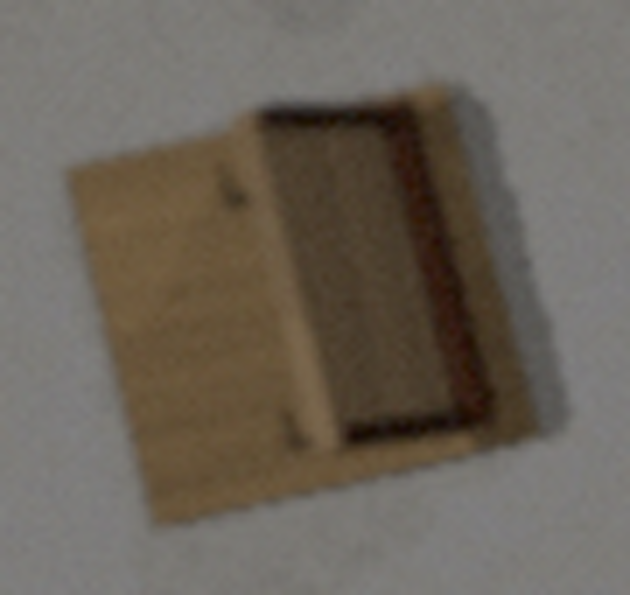

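```bash
cat > cmd.py <<'E'
import numpy as np, json
from scipy.spatial.transform import Rotation as Ro
np.set_printoptions(precision=4,suppress=True)
def load():
    d=json.load(open('cmd.json')); return np.array(d['p']),np.array(d['R'])
def save(p,R): json.dump({'p':np.array(p).tolist(),'R':np.array(R).tolist()},open('cmd.json','w'))
def rowto(p,R):
    p0,R0=load(); return np.round(np.r_[R0.T@(np.array(p)-p0)/.6, Ro.from_matrix(R0.T@R).as_rotvec()/(2*np.pi)],4)
def applyrow(r):
    p0,R0=load(); r=np.array(r); p=p0+R0@r[:3]*.6; R=R0@Ro.from_rotvec(r[3:]*2*np.pi).as_matrix(); save(p,R); return p,R
def Rxy(x,y):
    x=np.array(x,float);y=np.array(y,float);y/=np.linalg.norm(y);x-=y*(x@y);x/=np.linalg.norm(x);return np.c_[x,y,np.cross(x,y)]
E
python3 - <<'E'
from cmd import *
a=np.radians(64.974); save([.264,.566,.405],Rxy([np.cos(a),np.sin(a),0],[0,0,-1]))
u=np.radians(-17)
print(rowto([.573,.355,.33],Rxy([np.cos(u),np.sin(u),0],[0,0,-1])))
E
```

```text
[-0.1008  0.125  -0.6154  0.      0.2277  0.    ]
```

```bash
mv cmd.py cm.py; python3 -m pendant '[[[1,-0.1008,0.125,-0.6154,0,0.2277,0],[1,-0.1008,0.125,-0.6154,0,0.2277,0],[1,-0.1008,0.125,-0.6154,0,0.2277,0],[1,-0.1008,0.125,-0.6154,0,0.2277,0],[1,-0.1008,0.125,-0.6154,0,0.2277,0],[1,-0.1008,0.125,-0.6154,0,0.2277,0],[1,-0.1008,0.125,-0.6154,0,0.2277,0],[1,-0.1008,0.125,-0.6154,0,0.2277,0],[1,-0.1008,0.125,-0.6154,0,0.2277,0],[1,-0.1008,0.125,-0.6154,0,0.2277,0]]]'
python3 - <<'E'
from cm import *
print(applyrow([-0.1008,0.125,-0.6154,0,0.2277,0]))
from h import *
s=ctrl.sense(); print(s['qpos'],s['eef_pos'],s['tool_rot'],s['contact_force'])
snap('wrist','w1.png')
E
```

```text
time_s: 2.75
eef_pos: [0.5732, 0.3555, 0.3297]
tool_rot: [[0.957, 0.0, 0.29], [-0.29, 0.0, 0.957], [0.0, -1.0, 0.0]]
contact_force: [-0.3, 0.7, -0.4]
grip_width: 0.0855
(array([0.573, 0.355, 0.33 ]), array([[ 0.9563,  0.    ,  0.2923],
       [-0.2923,  0.    ,  0.9563],
       [ 0.    , -1.    ,  0.    ]]))
[25.8528 22.0919 88.621   0.0004 69.2849 42.7318] [0.5732 0.3555 0.3297] [[ 0.9569  0.      0.2904]
 [-0.2904  0.      0.9569]
 [ 0.     -1.      0.    ]] [-0.2781  0.7156 -0.4318]
```

View pics/w1.png

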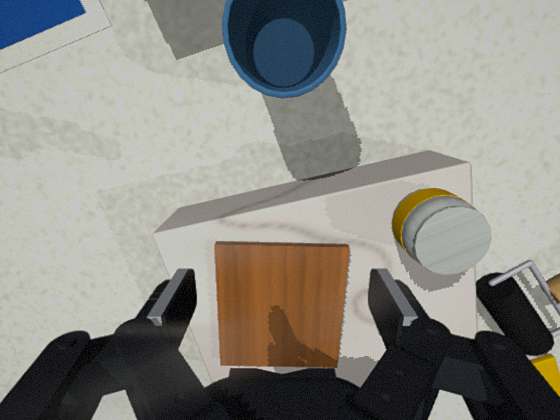

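```bash
python3 - <<'E'
from h import *
f=ctrl.grab_frame('wrist')
A=np.array([onz(f,uv,.078)for uv in [(217,241.5),(350,244),(336.5,367),(219,366)]]); print(A)
print(proj(f,[[.5475+.0625*.292-s*.055*.956,.271+.0625*.956+s*.055*.292,.078] for s in(1,-1)]))
print([onz(f,uv,.07) for uv in [(154,233),(471,164)]])
E
```

```text
[[0.51712905 0.35248604 0.078     ]
 [0.61912747 0.31914828 0.078     ]
 [0.57856368 0.19845022 0.078     ]
 [0.47327506 0.23173684 0.078     ]]
[[214.92755716 248.88035999]
 [350.25966391 249.02734034]]
[array([0.46742084, 0.37179104, 0.07      ]), array([0.72243402, 0.35391378, 0.07      ])]
```

```bash
python3 - <<'E'
from cm import *
u=np.radians(-17.5)
print(rowto([.574,.359,.25],Rxy([np.cos(u),np.sin(u),0],[0,0,-1])))
print(rowto([.574,.359,.2335],Rxy([np.cos(u),np.sin(u),0],[0,0,-1])))
E
```

```text
[-0.0003  0.1333  0.0069  0.      0.0014  0.    ]
[-0.0003  0.1608  0.0069  0.      0.0014  0.    ]
```

```bash
python3 -m pendant '[[[1,-0.0003,0.05,0.0069,0,0.0014,0],[1,-0.0003,0.1,0.0069,0,0.0014,0],[1,-0.0003,0.1333,0.0069,0,0.0014,0],[1,-0.0003,0.14,0.0069,0,0.0014,0],[1,-0.0003,0.147,0.0069,0,0.0014,0],[1,-0.0003,0.154,0.0069,0,0.0014,0],[1,-0.0003,0.1608,0.0069,0,0.0014,0],[1,-0.0003,0.1608,0.0069,0,0.0014,0],[1,-0.0003,0.1608,0.0069,0,0.0014,0],[1,-0.0003,0.1608,0.0069,0,0.0014,0]]]'
python3 - <<'E'
from cm import *
print(applyrow([-0.0003,0.1608,0.0069,0,0.0014,0])[0])
from h import *
s=ctrl.sense(); print(s['qpos'],s['eef_pos'],s['contact_force'])
snap('wrist','w2.png'); snap('scene','s2.png')
E
python3 crop.py s2.png 300 100 150 180 3 s2c.png
```

```text
time_s: 4.1
eef_pos: [0.5745, 0.3594, 0.2334]
tool_rot: [[0.954, 0.0, 0.301], [-0.301, 0.0, 0.954], [0.0, -1.0, 0.0]]
contact_force: [0.2, 0.4, -0.4]
grip_width: 0.0855
[0.574  0.359  0.2335]
[26.098  28.7886 90.7255 -0.0001 60.4662 43.6017] [0.5745 0.3594 0.2334] [ 0.2457  0.3992 -0.3713]
```

View pics/w2.png

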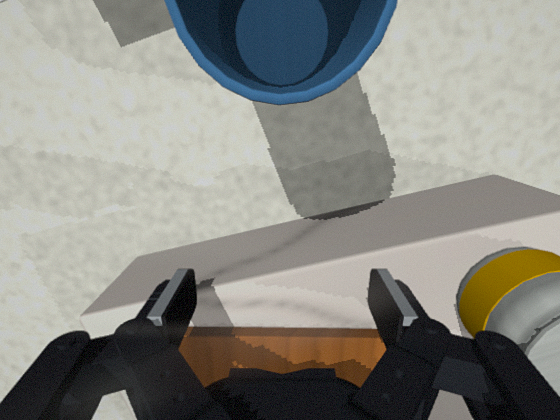

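View pics/s2c.png

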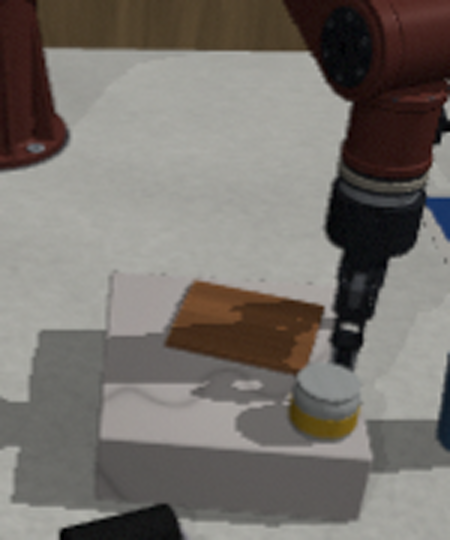

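```bash
python3 -m pendant '[[[1,0,0,-0.02,0,0,0],[1,0,0,-0.04,0,0,0],[1,0,0,-0.06,0,0,0],[1,0,0,-0.08,0,0,0],[1,0,0,-0.1,0,0,0],[1,0,0,-0.12,0,0,0],[1,0,0,-0.14,0,0,0],[1,0,0,-0.16,0,0,0],[1,0,0,-0.18,0,0,0],[1,0,0,-0.19,0,0,0]]]'
python3 - <<'E'
from cm import *
print(applyrow([0,0,-.19,0,0,0])[0])
from h import *
s=ctrl.sense(); print(s['qpos'],s['eef_pos'],s['contact_force'])
snap('top','t3.png'); snap('scene','s3.png')
E
python3 crop.py t3.png 130 170 120 130 4 t3c.png
python3 crop.py s3.png 300 160 150 130 4 s3c.png
```

```text
time_s: 5.45
eef_pos: [0.5399, 0.2499, 0.2332]
tool_rot: [[0.954, -0.0, 0.301], [-0.301, -0.0, 0.954], [-0.0, -1.0, -0.0]]
contact_force: [0.3, 0.4, -0.5]
grip_width: 0.0854
[0.5397 0.2503 0.2335]
[ 18.0773  20.2727 102.8842   0.0005  56.8493  35.608 ] [0.5399 0.2499 0.2332] [ 0.3031  0.4487 -0.5231]
```

View pics/t3c.png

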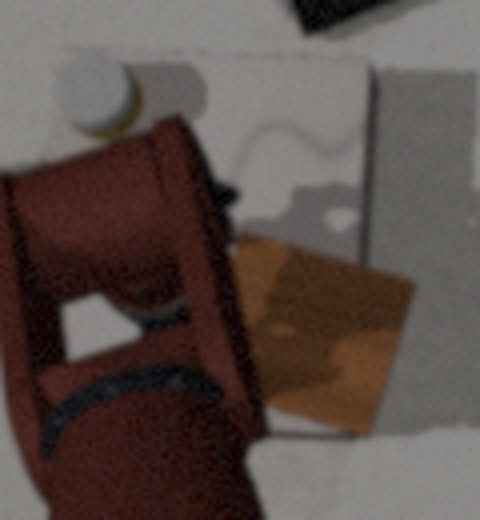

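View pics/s3c.png

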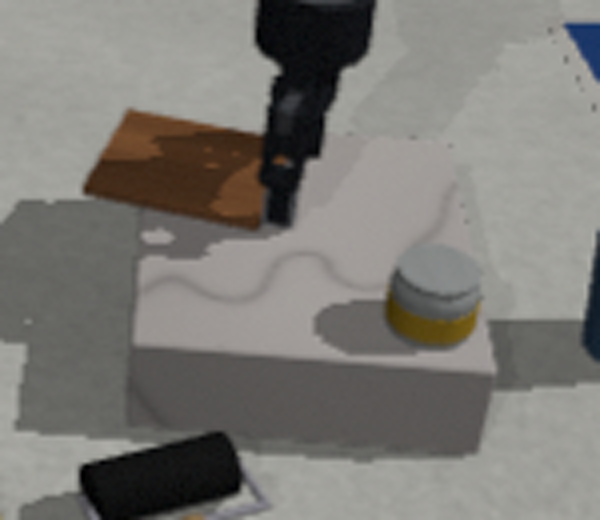

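```bash
python3 - <<'E'
from h import *
f=ctrl.grab_frame('top');g=ctrl.grab_frame('scene')
def z(f,u,v,ox,oy,h): return onz(f,((u+.5)/4-.5+ox,(v+.5)/4-.5+oy),h)[:2]
a,b=z(f,414,284,130,170,.078),z(f,371,437,130,170,.078)
c,d,e=z(g,84,190,300,160,.078),z(g,129,110,300,160,.078),z(g,262,226,300,160,.078)
for n,p,q in (('top',a,b),('scene',c,d)):
    v=(q-p); L=np.linalg.norm(v); v/=L; w=np.array([v[1],-v[0]]); 
    if w[1]<0:w=-w
    print(n,p,q,L,'ydir',np.degrees(np.arctan2(w[1],w[0])),'centre',(p+q)/2+w*.0625)
print(e, np.linalg.norm(e-c))
E
```

```text
top [0.54974795 0.10485384] [0.44737945 0.13412964] 0.10647245518646156 ydir 74.04029656671442 centre [0.51574878 0.1795827 ]
scene [0.55477973 0.10441582] [0.44674784 0.13667982] 0.112746860704659 ydir 73.37161236647924 centre [0.51864898 0.18043413]
[0.5905639  0.22388899] 0.12471706087217897
```

```bash
python3 -m pendant '[[[1,0,0,-0.008,0,0,0],[1,0,0,-0.016,0,0,0],[1,0,0,-0.025,0,0,0],[1,0,0,-0.025,0,0,0],[1,0,0,-0.01,0,0,0],[1,0,0,0.01,0,0,0],[1,0,-0.08,0.01,0,0,0],[1,0,-0.16,0.01,0,0,0],[1,0,-0.2,0.01,0,0,0],[1,0,-0.2,0.01,0,0,0]]]'
python3 - <<'E'
from cm import *
print(applyrow([0,-.2,.01,0,0,0])[0])
from h import *
s=ctrl.sense(); print(s['qpos'],s['eef_pos'],s['contact_force'])
# fit planar kinematics (tool down samples)
S=[([58.545,12.427,92.441],[.264,.566,.405]),([25.8528,22.0919,88.621],[.5732,.3555,.3297]),([26.098,28.7886,90.7255],[.5745,.3594,.2334]),([18.0773,20.2727,102.8842],[.5399,.2499,.2332]),(s['qpos'][:3],s['eef_pos'])]
from scipy.optimize import least_squares
def mod(k,q):
    a1,d,L2,L4,a3,off=k; t2=np.radians(q[1]); t=np.radians(q[1]+q[2]); r=a1+L2*np.sin(t2)+L4*np.sin(t)+a3*np.cos(t); z=d+L2*np.cos(t2)+L4*np.cos(t)-a3*np.sin(t)
    t1=np.radians(q[0]); return np.array([r*np.cos(t1)-off*np.sin(t1),r*np.sin(t1)+off*np.cos(t1),z])
r=least_squares(lambda k:np.concatenate([mod(k,q)-p for q,p in S]+[[1e-3*(k[0]),1e-3*(k[4])]]),[0,.2,.4,.4,0,.07])
print(r.x,r.cost,r.fun*1000)
E
```

```text
time_s: 6.9
eef_pos: [0.5431, 0.2575, 0.3564]
tool_rot: [[0.954, 0.006, 0.3], [-0.3, 0.002, 0.954], [0.005, -1.0, 0.004]]
contact_force: [0.1, -0.1, -0.6]
grip_width: 0.0853
[0.5415 0.256  0.3535]
[18.6809 12.0034 98.3428  0.0045 69.2792 36.1357] [0.5431 0.2575 0.3564] [ 0.0765 -0.1121 -0.5664]
[-0.0006  0.1634  0.4529  0.5582  0.0596  0.07  ] 4.507302035919742e-07 [ 0.3682  0.389  -0.1414 -0.0725  0.0404  0.1767 -0.0835 -0.0307  0.0667
  0.2597  0.09   -0.1505 -0.6371 -0.1847  0.0485 -0.0006  0.0596]
```

```bash
python3 - <<'E'
from cm import *
p0,R0=load()
R=Ro.from_rotvec(np.radians(45)*R0[:,0]).as_matrix()@R0
print(R,rowto([.46,0.0,.33],R))
E
```

```text
[[ 0.9537  0.2127  0.2127]
 [-0.3007  0.6744  0.6744]
 [-0.     -0.7071  0.7071]] [-0.0013  0.0392 -0.4478  0.125  -0.      0.    ]
```

```bash
python3 -m pendant '[[[1,-0.0013,0.0392,-0.1,0.02,0,0],[1,-0.0013,0.0392,-0.2,0.045,0,0],[1,-0.0013,0.0392,-0.3,0.07,0,0],[1,-0.0013,0.0392,-0.4,0.1,0,0],[1,-0.0013,0.0392,-0.4478,0.125,0,0],[1,-0.0013,0.0392,-0.4478,0.125,0,0],[1,-0.0013,0.0392,-0.4478,0.125,0,0],[1,-0.0013,0.0392,-0.4478,0.125,0,0],[1,-0.0013,0.0392,-0.4478,0.125,0,0],[1,-0.0013,0.0392,-0.4478,0.125,0,0]]]'
cat > kin.py <<'E'
from cm import *
def fk(k,q):
    d,L2,L4,a3,off,L6,s4=k
    q=np.radians(np.array(q,float))
    Rz=lambda a:Ro.from_euler('z',a).as_matrix(); Ry=lambda a:Ro.from_euler('y',a).as_matrix()
    A=Rz(q[0]); B=A@Ry(q[1]); C=B@Ry(q[2])
    p=A@[0,off,d]+B@[0,0,L2]+C@[a3,0,L4]
    W=C@Rz(s4*q[3])@Ry(q[4])@Rz(q[5])
    p=p+W@[0,0,L6]
    # flange frame: z=approach -> tool y ; at start x tool az=q1-q6
    # pointing down, flange frame W: z down. tool x:
    return p,W
E
python3 - <<'E'
from kin import *
print(applyrow([-0.0013,0.0392,-0.4478,0.125,0,0])[0])
from h import *
s=ctrl.sense(); print(s['qpos'],s['eef_pos'],s['tool_rot'])
for s4 in (1,-1):
  p,W=fk([.1634+.1,.4529,.5582,.0596,.07,.1,s4],s['qpos']); print(s4,p,W)
f=snap('top','t4.png'); snap('scene','s4.png')
print(ctrl.place_of('top','plate_center'),ctrl.place_of('scene','plate_center'))
E
python3 crop.py t4.png 130 170 120 130 5 t4c.png
python3 crop.py s4.png 300 160 150 130 5 s4c.png
```

```text
time_s: 8.15
eef_pos: [0.4605, 0.0012, 0.3298]
tool_rot: [[0.954, 0.212, 0.211], [-0.299, 0.674, 0.675], [0.0, -0.707, 0.707]]
contact_force: [0.3, 0.4, -0.0]
grip_width: 0.0857
[0.46 0.   0.33]
[-20.5228  -2.6282 121.8515  47.9782  71.8252 -23.5027] [0.4605 0.0012 0.3298] [[ 0.9542  0.2116  0.2113]
 [-0.2991  0.6745  0.675 ]
 [ 0.0003 -0.7073  0.7069]]
1 [ 0.4552 -0.0203  0.3206] [[-0.9542  0.2113  0.2116]
 [ 0.2991  0.675   0.6745]
 [-0.0003  0.7069 -0.7073]]
-1 [ 0.4057 -0.1525  0.3206] [[-0.8323 -0.4764 -0.2833]
 [-0.2004  0.7352 -0.6476]
 [ 0.5168 -0.4822 -0.7073]]
[{'xyz': [0.5138, 0.1614, 0.0736], 'p': 0.7}] [{'xyz': [0.5142, 0.1638, 0.0781], 'p': 0.77}]
```

View pics/t4c.png

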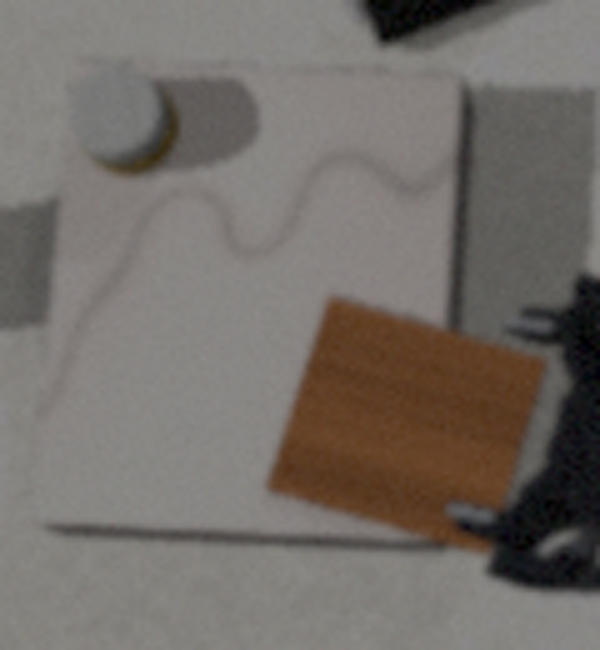

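View pics/s4c.png

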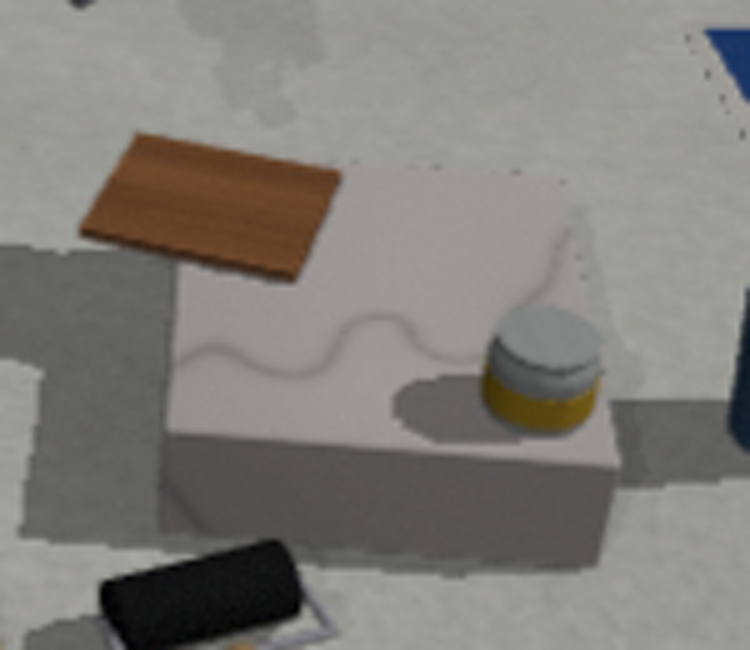

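```bash
cat >> kin.py <<'E'
KK=[.2949,.4529,.5582,.0596,.07,.1315,1]
lo=np.array([-157.48,-44.54,17.64,-64.5,7.68,-147.95]);hi=np.array([157.48,120.13,146.25,244.5,150.69,147.95])
def tool(q):
    p,W=fk(KK,q); return p,np.c_[-W[:,0],W[:,2],W[:,1]]
from scipy.optimize import least_squares
def ik(p,R,q0):
    def f(q):
        a,B=tool(q); return np.r_[(a-p)*5,Ro.from_matrix(B.T@R).as_rotvec()]
    r=least_squares(f,np.clip(q0,lo+.5,hi-.5),bounds=(lo,hi),x_scale=50); return r.x,np.abs(r.fun).max()
def iks(p,R):
    out=[]
    rng=np.random.default_rng(0)
    for i in range(25):
        q0=lo+(hi-lo)*rng.random(6); q0[0]=np.degrees(np.arctan2(p[1],p[0]))+rng.normal()*20
        q,e=ik(p,R,q0)
        if e<2e-3 and not any(np.abs(q-o).max()<2 for o in out): out.append(q)
    return out
E
python3 - <<'E'
from kin import *
from h import *
q=[-20.5228,-2.6282,121.8515,47.9782,71.8252,-23.5027]; print(tool(q))
f=ctrl.grab_frame('top');g=ctrl.grab_frame('scene')
def z(f,u,v,ox,oy,h,k=5): return onz(f,((u+.5)/k-.5+ox,(v+.5)/k-.5+oy),h)[:2]
T=[z(f,u,v,130,170,.078) for u,v in((332,296),(547,358),(268,490))]
S=[z(g,u,v,300,160,.078) for u,v in((296,276),(80,231),(341,171),(137,132))]
print(np.array(T),np.array(S),np.mean(S,0),(T[1]+T[2])/2)
for A,i,j in((T,1,0),(S,1,0),(S,3,2)): d=A[j]-A[i]; print(np.linalg.norm(d),np.degrees(np.arctan2(d[1],d[0])))
c=np.array([.514,.164]);a=np.radians(73.3);y=np.array([np.cos(a),np.sin(a),0])
gp=np.r_[c,.074]-y*.0455; tcp=gp-.155*y; print('grasp tcp',tcp)
t=np.radians(12);h=np.array([-np.sin(t),np.cos(t),0]);yb=(h+[0,0,1])/np.sqrt(2);nb=np.array([*(-h[:2]),1])/np.sqrt(2)
seat=np.array([.533,-.199,.078])+.004*nb; ftcp=seat+yb*(.0455+.155); print('final',ftcp)
for s in(1,-1):
    # x tool = s*up at grasp ; brown normal up. final: brown normal=-nb -> x tool=-s*nb
    R1=Rxy([0,0,s],y); R2=Rxy(-s*nb,-yb)
    print(s,'grasp',iks(tcp,R1)); print('final',iks(ftcp,R2))
E
```

```text
(array([0.4619, 0.0009, 0.3298]), array([[ 0.9542,  0.2116,  0.2113],
       [-0.2991,  0.6745,  0.675 ],
       [ 0.0003, -0.7073,  0.7069]]))
[[0.5843 0.2055]
 [0.5479 0.089 ]
 [0.4793 0.239 ]] [[0.5854 0.2074]
 [0.549  0.0903]
 [0.4782 0.2405]
 [0.4411 0.1221]] [0.5134 0.1651] [0.5136 0.164 ]
0.12198960634038813 72.63286802326388
0.12261815247826512 72.74224708976035
0.12402622736509311 72.58733264313594
grasp tcp [ 0.4564 -0.028   0.074 ]
final [ 0.5041 -0.0631  0.2226]
1 grasp []
final [array([ -4.999 ,  13.7008, 118.5328, -60.3709,  51.0717, -65.5308])]
-1 grasp [array([-29.2275,  43.9431, 116.9699,  78.1412,  94.0674,  18.6644])]
final [array([ -4.999 ,  13.7008, 118.5328, -60.3709,  51.0717, 114.4692])]
```

```bash
cat >> kin.py <<'E'
def path(p0,R0,p1,R1,q,n=8):
    rv=Ro.from_matrix(R0.T@R1).as_rotvec()
    for i in range(1,n+1):
        s=i/n; p=p0+(p1-p0)*s; R=R0@Ro.from_rotvec(rv*s).as_matrix(); q2,e=ik(p,R,q); 
        print(np.round(s,2),q2.round(1),'e%.4f'%e,'wc',(p-.1315*R[:,1]).round(3)); q=q2
    return q
E
python3 - <<'E'
from kin import *
p0,R0=load(); q=np.array([-20.5228,-2.6282,121.8515,47.9782,71.8252,-23.5027])
a=np.radians(72.9);y=np.array([np.cos(a),np.sin(a),0]);c=np.array([.514,.1645,.074])
G=c-y*(.0455+.155);R1=Rxy([0,0,-1],y); pre=G-.05*y; hi_=pre+[0,0,.1]
print(G,pre)
q=path(p0,R0,hi_,R1,q); q=path(hi_,R1,pre,R1,q,3); q=path(pre,R1,G,R1,q,2)
print('row',rowto(hi_,R1))
E
```

```text
[ 0.455  -0.0271  0.074 ] [ 0.4403 -0.0749  0.074 ]
0.12 [-22.8   0.9 121.9  50.6  76.6 -17.7] e0.0000 wc [ 0.436 -0.108  0.395]
0.25 [-24.8   4.8 121.8  53.4  81.  -11.8] e0.0000 wc [ 0.438 -0.126  0.365]
0.38 [-26.8   8.9 121.7  56.3  85.   -5.8] e0.0000 wc [ 0.438 -0.143  0.334]
0.5 [-28.7  13.  121.6  59.4  88.7   0.4] e0.0000 wc [ 0.435 -0.158  0.302]
0.62 [-30.5  17.2 121.5  62.7  91.9   6.9] e0.0000 wc [ 0.43  -0.172  0.269]
0.75 [-32.2  21.3 121.4  66.2  94.7  13.6] e0.0000 wc [ 0.422 -0.184  0.236]
0.88 [-33.9  25.4 121.3  69.9  97.1  20.7] e0.0000 wc [ 0.413 -0.193  0.205]
1.0 [-35.5  29.3 121.3  73.8  98.9  28.1] e0.0000 wc [ 0.402 -0.201  0.174]
0.33 [-35.5  34.2 120.   73.3  97.9  24.6] e0.0000 wc [ 0.402 -0.201  0.141]
0.67 [-35.5  39.1 118.5  72.9  96.9  21.4] e0.0000 wc [ 0.402 -0.201  0.107]
1.0 [-35.5  44.  116.6  72.6  96.   18.4] e0.0000 wc [ 0.402 -0.201  0.074]
0.5 [-32.4  43.9 117.   75.5  94.9  18.4] e0.0000 wc [ 0.409 -0.177  0.074]
1.0 [-29.2  43.9 117.3  78.5  93.9  18.5] e0.0000 wc [ 0.416 -0.153  0.074]
row [ 0.0063  0.0927 -0.275   0.0968  0.2355  0.0985]
```

```bash
python3 -m pendant '[[[0.1,0.0063,0.0927,-0.275,0.0968,0.2355,0.0985],[0.1,0.0063,0.0927,-0.275,0.0968,0.2355,0.0985],[0.1,0.0063,0.0927,-0.275,0.0968,0.2355,0.0985],[0.1,0.0063,0.0927,-0.275,0.0968,0.2355,0.0985],[0.1,0.0063,0.0927,-0.275,0.0968,0.2355,0.0985],[0.1,0.0063,0.0927,-0.275,0.0968,0.2355,0.0985],[0.1,0.0063,0.0927,-0.275,0.0968,0.2355,0.0985],[0.1,0.0063,0.0927,-0.275,0.0968,0.2355,0.0985],[0.1,0.0063,0.0927,-0.275,0.0968,0.2355,0.0985],[0.1,0.0063,0.0927,-0.275,0.0968,0.2355,0.0985]]]'
python3 - <<'E'
from kin import *
p,R=applyrow([0.0063,0.0927,-0.275,0.0968,0.2355,0.0985]);print(p,R)
from h import *
s=ctrl.sense(); print(s['qpos'],s['eef_pos'],s['tool_rot'],tool(s['qpos']))
snap('wrist','w5.png');snap('scene','s5.png')
a=np.radians(72.9);y=np.array([np.cos(a),np.sin(a),0]);c=np.array([.514,.1645,.074])
G=c-y*(.0455+.155);R1=Rxy([0,0,-1],y); print(rowto(G-.05*y,R1),rowto(G,R1))
E
```

```text
time_s: 9.7
eef_pos: [0.4406, -0.0747, 0.1733]
tool_rot: [[-0.001, 0.295, 0.956], [-0.0, 0.956, -0.295], [-1.0, -0.0, -0.001]]
contact_force: [-0.1, 0.7, -1.1]
grip_width: 0.047
[ 0.4403 -0.0749  0.174 ] [[-0.0003  0.2939  0.9558]
 [-0.0001  0.9558 -0.2939]
 [-1.     -0.0002 -0.0002]]
[-35.4166  29.5546 121.1523  73.9128  98.8172  28.076 ] [ 0.4406 -0.0747  0.1733] [[-0.0007  0.2945  0.9557]
 [-0.0001  0.9557 -0.2945]
 [-1.     -0.0003 -0.0006]] (array([ 0.4416, -0.0749,  0.1728]), array([[-0.0007,  0.2945,  0.9557],
       [-0.0001,  0.9557, -0.2945],
       [-1.    , -0.0003, -0.0006]]))
[ 0.1667 -0.      0.      0.     -0.      0.    ] [ 0.1666  0.0833  0.0001  0.     -0.      0.    ]
```

View pics/s5.png

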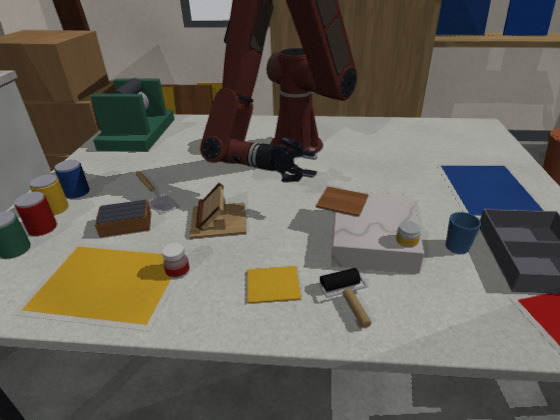

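View pics/w5.png

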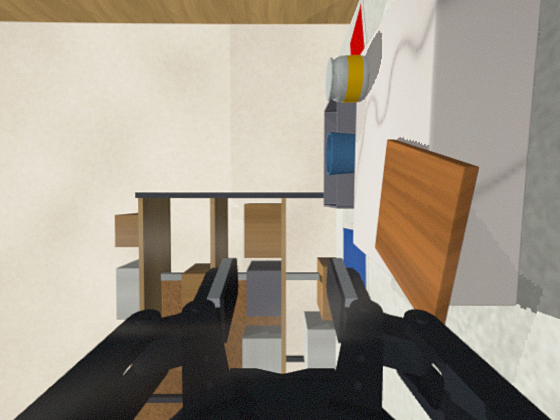

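```bash
python3 - <<'E'
from h import *
f=ctrl.grab_frame('top'); cv2.imwrite('pics/t5.png',f['pixels'][:,:,::-1])
for uv in [(398,262),(413,257),(430,285),(474,333)]: print(uv,onz(f,uv,.01))
print(ctrl.place_of('top','scraper'))
print(proj(f,[[.402,-.201,.174],[.402,-.201,.03]]))
E
python3 crop.py t5.png 260 180 220 180 3.5 t5c.png
```

```text
(398, 262) [ 0.49000613 -0.3536329   0.01      ]
(413, 257) [ 0.50308226 -0.39756116  0.01      ]
(430, 285) [ 0.42282658 -0.4401966   0.01      ]
(474, 333) [ 0.2858733  -0.55529338  0.01      ]
[{'xyz': [0.3874, -0.4531, -0.0029], 'p': 0.78}]
[[355.12374682 290.75582466]
 [346.69698783 294.42993107]]
```

View pics/t5c.png

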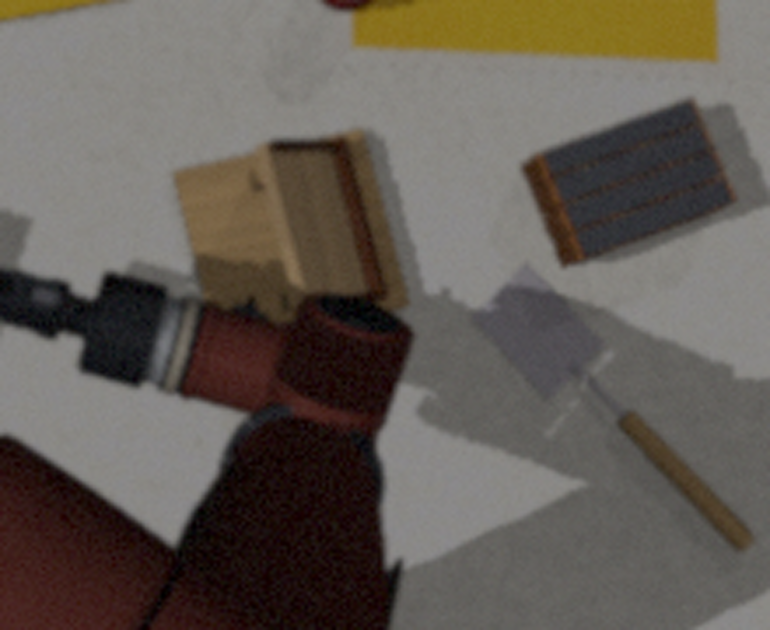

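```bash
python3 - <<'E'
from h import *
f=ctrl.grab_frame('top')
k=lambda u,v:(u/3.5+260,v/3.5+180)
for uv in [(325,297),(410,330),(385,425),(270,385)]: print(uv,onz(f,k(*uv),.19)[:2], onz(f,k(*uv),.174)[:2])
# easel visible lower-x corners
for uv,z in [((300,290),.09),((402,303),.03),((210,300),.012)]: print(uv,onz(f,k(*uv),z))
E
```

```text
(325, 297) [ 0.46421542 -0.19604952] [ 0.46607524 -0.19864756]
(410, 330) [ 0.43959677 -0.25456019] [ 0.44113982 -0.25791108]
(385, 425) [ 0.3742713  -0.23327683] [ 0.37497381 -0.23635388]
(270, 385) [ 0.40388715 -0.15467356] [ 0.40497072 -0.15673922]
(300, 290) [ 0.48161104 -0.19357043  0.09      ]
(402, 303) [ 0.47654446 -0.28298092  0.03      ]
(210, 300) [ 0.48467178 -0.1326711   0.012     ]
```

```bash
python3 - <<'E'
from kin import *
qg=np.array([-29.2,43.9,117.3,78.5,93.9,18.5]); qf=np.array([-5,13.7,118.5,-60.4,51,114.5])
ap=np.radians(72.9);py=np.array([np.cos(ap),np.sin(ap),0]);px=np.array([py[1],-py[0],0]);c=np.array([.514,.1645,.074])
t=np.radians(12);h=np.array([-np.sin(t),np.cos(t),0]);yb=(h+[0,0,1])/np.sqrt(2);nb=np.array([*(-h[:2]),1])/np.sqrt(2);xb=np.cross(yb,nb)
seat=np.array([.533,-.199,.078])+.004*nb
for al in (0,6,9,13,17):
  for o in (0,-.015,-.03):
    d=Ro.from_rotvec([0,0,-np.radians(al)]).as_matrix()@py
    g=c-py*.0455+px*o; G=g-.155*d; q1,e1=ik(G,Rxy([0,0,-1],d),qg)
    # final: plate axes: p_y=-yb, p_z=-nb, p_x=cross(p_y,p_z)
    fx=np.cross(-yb,-nb)
    d2=Ro.from_rotvec(-nb*-np.radians(al)).as_matrix()@(-yb)
    F=seat+yb*.0455+fx*o-.155*d2; q2,e2=ik(F,Rxy(nb,d2),qf)
    print(al,o,'wc',(G-.1315*d).round(3),q1.round(0),round(e1,4),'| F',F.round(3),q2.round(1),round(e2,4))
E
```

```text
0 0 wc [ 0.416 -0.153  0.074] [-29.  44. 117.  78.  94.  18.] 0.0 | F [ 0.504 -0.063  0.223] [ -5.   13.7 118.5 -60.4  51.1 114.5] 0.0
0 -0.015 wc [ 0.402 -0.148  0.074] [-30.  43. 119.  78.  94.  17.] 0.0 | F [ 0.489 -0.066  0.223] [ -5.5  12.2 120.5 -60.9  50.5 114.7] 0.0
0 -0.03 wc [ 0.388 -0.144  0.074] [-30.  43. 121.  77.  94.  16.] 0.0 | F [ 0.475 -0.069  0.223] [ -6.1  10.6 122.4 -61.4  50.  114.9] 0.0
6 0 wc [ 0.388 -0.143  0.074] [-30.  43. 121.  83.  92.  16.] 0.0 | F [ 0.488 -0.067  0.222] [ -6.3  10.7 122.3 -64.5  44.5 116.9] 0.0057
6 -0.015 wc [ 0.374 -0.138  0.074] [-30.  43. 123.  83.  92.  15.] 0.0 | F [ 0.474 -0.07   0.222] [ -6.9   9.1 124.2 -64.5  44.  116.6] 0.0105
6 -0.03 wc [ 0.36  -0.134  0.074] [-31.  42. 124.  82.  92.  13.] 0.0 | F [ 0.459 -0.073  0.222] [ -7.6   7.4 126.1 -64.5  43.4 116.2] 0.015
9 0 wc [ 0.375 -0.136  0.074] [-30.  43. 123.  86.  91.  15.] 0.0 | F [ 0.481 -0.069  0.221] [ -7.2   9.1 123.9 -64.5  41.2 116.1] 0.0293
9 -0.015 wc [ 0.36  -0.132  0.074] [-31.  42. 124.  86.  91.  14.] 0.0 | F [ 0.466 -0.073  0.221] [ -7.9   7.4 125.8 -64.5  40
[... 308 characters left out ...]
wc [ 0.343 -0.122  0.074] [-31.  42. 126.  89.  90.  12.] 0.0 | F [ 0.456 -0.076  0.22 ] [ -9.4   5.2 127.9 -64.5  36.  114.4] 0.064
13 -0.03 wc [ 0.328 -0.118  0.074] [-31.  42. 128.  89.  90.  10.] 0.0 | F [ 0.441 -0.079  0.22 ] [-10.2   3.3 129.8 -64.5  35.4 113.8] 0.0671
17 0 wc [ 0.34  -0.116  0.074] [-30.  42. 127.  94.  89.  11.] 0.0 | F [ 0.461 -0.077  0.218] [-10.3   4.8 128.1 -64.5  31.8 113.3] 0.0905
17 -0.015 wc [ 0.326 -0.112  0.074] [-31.  41. 129.  93.  89.  10.] 0.0 | F [ 0.446 -0.08   0.218] [-11.2   3.  130.  -64.5  31.1 112.7] 0.0931
17 -0.03 wc [ 0.311 -0.107  0.074] [-31.  41. 130.  93.  90.   8.] 0.0 | F [ 0.431 -0.083  0.218] [-12.2   1.1 131.9 -64.5  30.3 111.9] 0.095
```

```bash
python3 -m pendant '[[[0.1,0,0,-0.02,0,0,0],[0.1,0,0,-0.0417,0,0,0],[0.1,0.03,0,-0.0417,0,0,0],[0.1,0.06,0,-0.0417,0,0,0],[0.1,0.09,0,-0.0417,0,0,0],[0.1,0.12,0,-0.0417,0,0,0],[0.1,0.145,0,-0.0417,0,0,0],[0.1,0.1667,0,-0.0417,0,0,0],[0.1,0.1667,0,-0.0417,0,0,0],[0.1,0.1667,0,-0.0417,0,0,0]]]'
python3 - <<'E'
from kin import *
p,R=applyrow([.1667,0,-.0417,0,0,0]);print(p)
from h import *
s=ctrl.sense(); print(s['qpos'],s['eef_pos'],s['contact_force'])
f=snap('wrist','w6.png');snap('scene','s6.png');snap('top','t6.png')
E
python3 crop.py s6.png 180 100 230 180 3.3 s6c.png
```

```text
time_s: 11.2
eef_pos: [0.4167, -0.0672, 0.074]
tool_rot: [[0.0, 0.294, 0.956], [0.0, 0.956, -0.294], [-1.0, 0.0, -0.0]]
contact_force: [0.4, 0.7, -0.6]
grip_width: 0.0471
[ 0.4164 -0.0676  0.074 ]
[-36.4734  43.3651 119.4143  71.4323  95.6492  16.2989] [ 0.4167 -0.0672  0.074 ] [ 0.4104  0.714  -0.6133]
```

View pics/s6c.png

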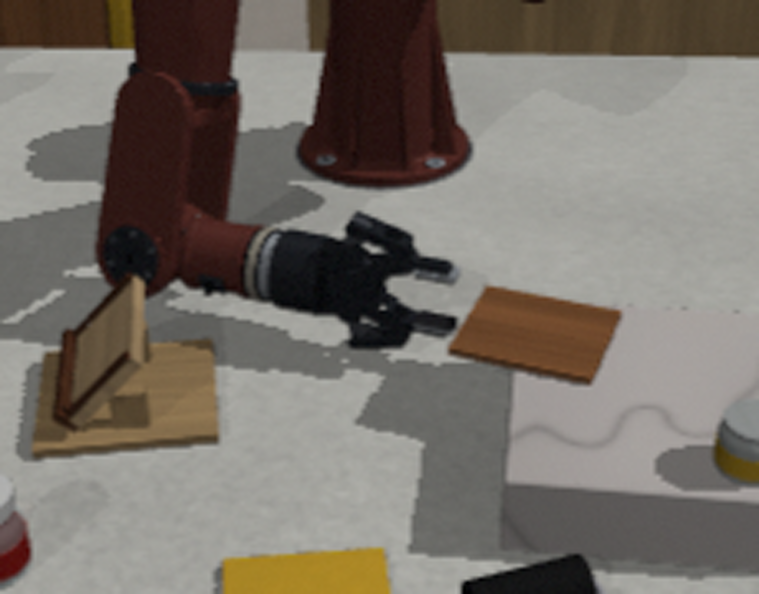

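View pics/w6.png

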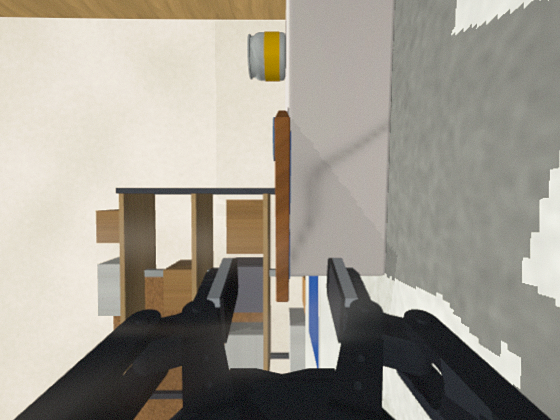

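```bash
python3 crop.py t6.png 130 180 260 150 3 t6c.png
```

```text
(no output)
```

View pics/t6c.png

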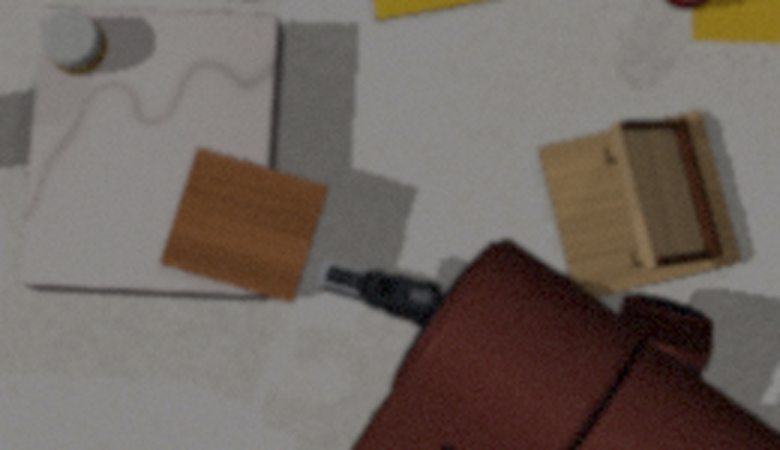

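```bash
python3 -m pendant '[[[0.1,0,0.02,0,0,0,0],[0.1,0,0.04,0,0,0,0],[0.1,0,0.06,0,0,0,0],[0.1,0,0.08,0,0,0,0],[0.1,0,0.08,0,0,0,0],[0.1,0,0.08,0,0,0,0],[-0.4,0,0.08,0,0,0,0],[-1,0,0.08,0,0,0,0],[-1,0,0.08,0,0,0,0],[-1,0,0.08,0,0,0,0]]]'
python3 - <<'E'
from kin import *
p,R=applyrow([0,.08,0,0,0,0]);print(p)
from h import *
s=ctrl.sense(); print(s['qpos'],s['eef_pos'],s['contact_force'],s['grip_width'])
snap('scene','s7.png');snap('top','t7.png')
E
python3 crop.py s7.png 200 120 210 160 3.7 s7c.png; python3 crop.py t7.png 130 180 200 150 4 t7c.png
```

```text
time_s: 12.6
eef_pos: [0.431, -0.0216, 0.0739]
tool_rot: [[0.0, 0.294, 0.956], [0.001, 0.956, -0.294], [-1.0, 0.001, 0.0]]
contact_force: [-0.6, -1.7, 1.7]
grip_width: 0.007
[ 0.4305 -0.0217  0.074 ]
[-30.1461  43.229  120.0331  77.5248  93.7557  16.3278] [ 0.431  -0.0216  0.0739] [-0.5659 -1.6622  1.7345] 0.007049593737311224
```

View pics/s7c.png

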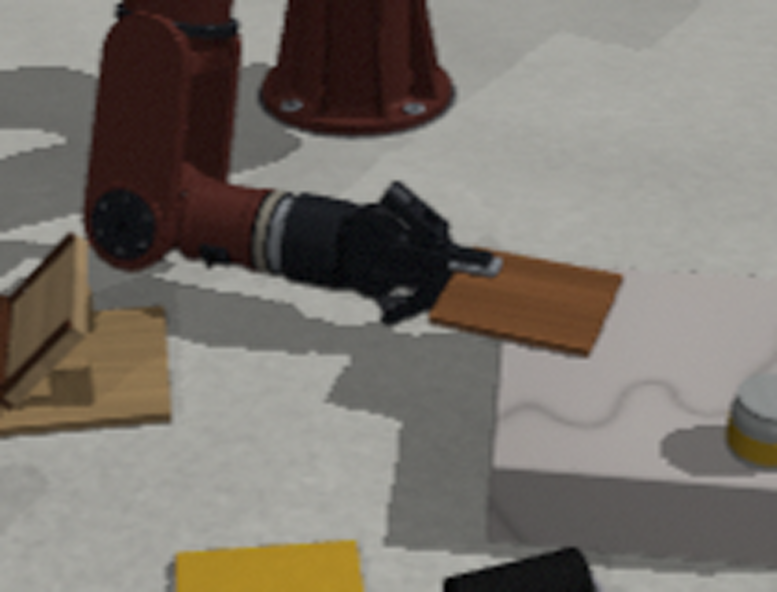

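View pics/t7c.png

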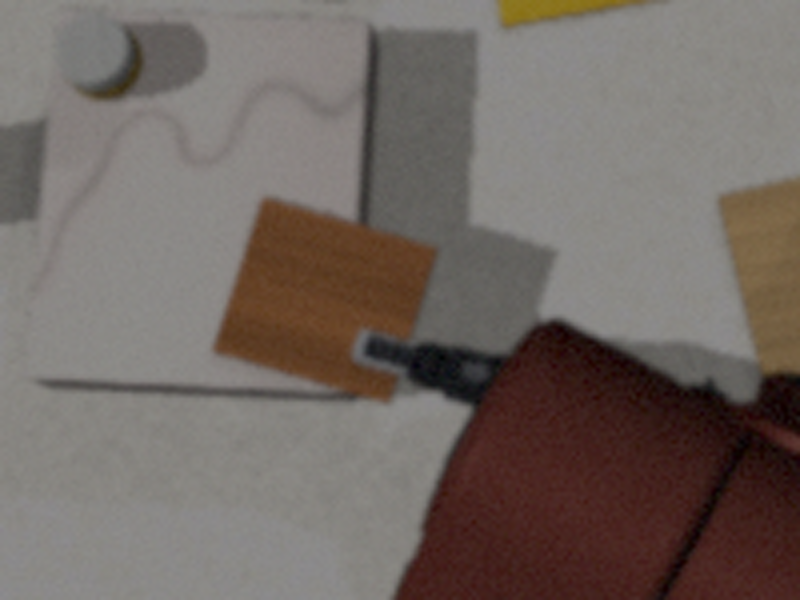

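```bash
python3 - <<'E'
from kin import *
from h import *
f=ctrl.grab_frame('top');g=ctrl.grab_frame('scene');w=snap('wrist','w7.png')
def z(f,u,v,ox,oy,k,h=.078): return onz(f,((u+.5)/k-.5+ox,(v+.5)/k-.5+oy),h)
p,R=load(); s=ctrl.sense(); p=s['eef_pos'];R=s['tool_rot']
T=np.array([z(f,*a,130,180,4) for a in((264,196),(438,247),(390,402),(215,352))])
S=np.array([z(g,*a,200,120,3.7) for a in((588,352),(431,320),(622,273))])
print((T-p)@R); print((S-p)@R); print('mean',(T.mean(0)-p)@R, ((S[1]+S[2])/2-p)@R)
E
```

```text
[[-0.0039  0.2632  0.0798]
 [-0.004   0.1396  0.0787]
 [-0.004   0.1405 -0.0299]
 [-0.0039  0.2627 -0.0305]]
[[-0.0039  0.2636  0.0802]
 [-0.004   0.1435  0.0809]
 [-0.0039  0.2637 -0.034 ]]
mean [-0.004   0.2015  0.0246] [-0.004   0.2036  0.0234]
```

View pics/w7.png

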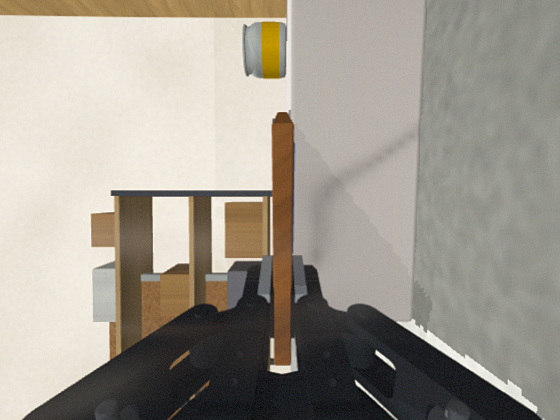

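```bash
python3 - <<'E'
import cv2,numpy as np
for n,(x,y,w,h) in {'top0':(330,212,48,58),'scene0':(192,178,48,55)}.items():
    i=cv2.imread(f'pics/{n}.png')[y:y+h,x:x+w]; i=cv2.convertScaleAbs(i,alpha=1.8); i=cv2.resize(i,None,fx=10,fy=10,interpolation=cv2.INTER_CUBIC)
    cv2.imwrite(f'pics/{n}z.png',i)
E
```

```text
(no output)
```

View pics/top0z.png

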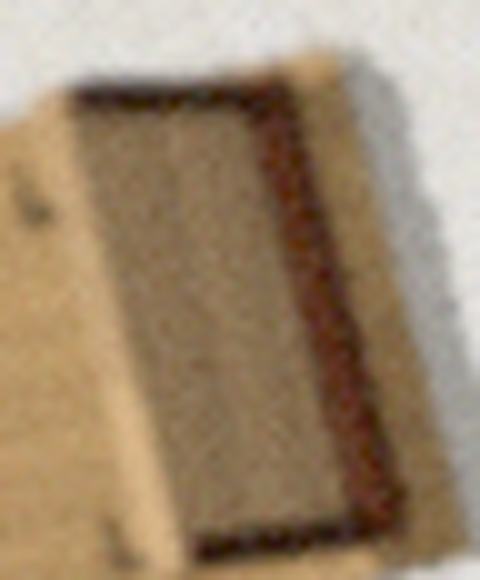

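View pics/scene0z.png

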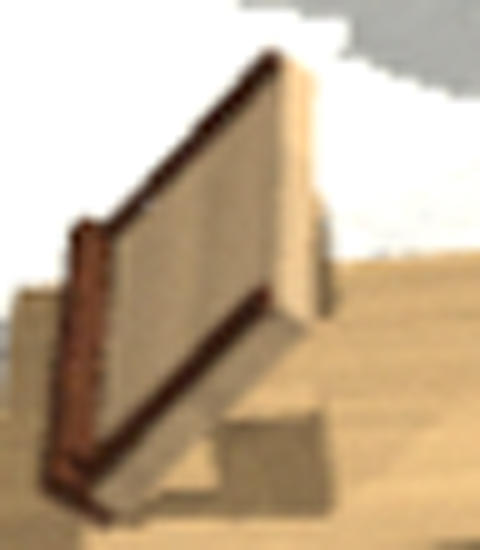

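```bash
cat > bedfit.py <<'E'
from kin import *
from h import *
def frame(q):
    x,y,z,t=q; h=np.array([-np.sin(t),np.cos(t),0]);yb=(h+[0,0,1])/np.sqrt(2);nb=np.array([*(-h[:2]),1])/np.sqrt(2)
    return np.array([x,y,z]),np.c_[np.cross(yb,nb),yb,nb]
def res(q,F):
    c,B=frame(q); out=[]
    for f,off,L in F:
        for e0,e1,pts in L:
            a,b=proj(f,[c+B@e0,c+B@e1]); d=(b-a)/np.linalg.norm(b-a); n=np.array([-d[1],d[0]])
            for u in pts: out.append(((np.array(u)+.5)/10-.5+off-a)@n)
    return np.array(out)
E_=lambda *a:np.array(a)/1000
top=[(E_(-59,20,0),E_(59,20,0),[(75,105),(123,300),(183,545)]),(E_(-59,-62.5,0),E_(59,-62.5,0),[(250,130),(293,300),(343,500)]),(E_(59,20,0),E_(59,-62.5,0),[(95,108),(235,106)]),(E_(-59,20,6),E_(-59,-62.5,6),[(200,540),(340,514)])]
sc=[(E_(59,20,6),E_(59,-62.5,6),[(110,438),(258,290)]),(E_(-59,20,0),E_(-59,-62.5,0),[(120,230),(268,90)]),(E_(-59,-62.5,0),E_(59,-62.5,0),[(107,250),(98,440)]),(E_(-59,20,0),E_(59,20,0),[(276,95),(273,280)])]
if __name__=='__main__':
    f=ctrl.grab_frame('top');g=ctrl.grab_frame('scene')
    FT=(f,np.array([330,212]),top);FS=(g,np.array([192,178]),sc)
    for n,F in(('top',[FT]),('scene',[FS]),('both',[FT,FS])):
        r=least_squares(lambda q:np.r_[res(q,F),(q[2]-.078)/.001],[.533,-.199,.078,.2]); print(n,r.x,np.degrees(r.x[3]),res(r.x,F).round(2))
E
python3 bedfit.py
```

```text
top [ 0.5351 -0.1999  0.078   0.1939] 11.111115584249687 [ 0.39  0.35  0.27 -0.32 -0.35 -0.44 -0.26 -0.31  0.73 -0.22]
scene [ 0.5371 -0.1998  0.078   0.2257] 12.930322193224098 [ 0.05 -0.3   0.74 -0.42 -0.07 -0.34  0.02  0.36]
both [ 0.5352 -0.1999  0.0778  0.2099] 12.025191886837492 [ 0.75  0.39 -0.09 -0.01 -0.32 -0.74 -0.37 -0.16  0.71  0.04 -0.41 -0.67
  0.75 -0.32  0.35 -0.44  0.37  0.17]
```

```bash
cat > plan.py <<'E'
from bedfit import frame
from kin import *
c,B=frame([.5345,-.1995,.078,np.radians(11.9)]); xb,yb,nb=B.T
PC=np.array([0,.202,.024])
def Ftcp(dx=0,dy=0,dz=0):
    R=np.c_[nb,-yb,xb]; return c+B@np.array([dx,dy,.004+dz])-R@PC,R
def corners(p,R): return np.array([p+R@(PC+[a*.004,b*.0625,d*.055]) for a in(-1,1) for b in(-1,1) for d in(-1,1)])
def seg(p0,R0,p1,R1,q,n=6):
    rv=Ro.from_matrix(R0.T@R1).as_rotvec(); print('ang',np.degrees(np.linalg.norm(rv)).round(1),'dist',np.linalg.norm(p1-p0).round(3))
    for i in range(1,n+1):
        s=i/n; p=p0+(p1-p0)*s; R=R0@Ro.from_rotvec(rv*s).as_matrix(); q,e=ik(p,R,q); C=corners(p,R)
        print(np.round(s,2),q.round(1),'e%.3f'%e,'minz %.3f y[%.3f %.3f] x[%.3f %.3f]'%(C[:,2].min(),C[:,1].min(),C[:,1].max(),C[:,0].min(),C[:,0].max()))
    return q
E
python3 - <<'E'
from plan import *
p0,R0=load(); q=np.array([-30.1461,43.229,120.0331,77.5248,93.7557,16.3278])
A=p0+[0,0,.2]-0*R0[:,1]
q=seg(p0,R0,A,R0,q,3)
C,RC=Ftcp(0,.02,.08)
M=np.array([.47,-.03,.40]); RM=R0@Ro.from_rotvec(.55*Ro.from_matrix(R0.T@RC).as_rotvec()).as_matrix()
q=seg(A,R0,M,RM,q); q=seg(M,RM,C,RC,q)
F,RF=Ftcp(0,0,0); q=seg(C,RC,*Ftcp(0,.02,0),q,2); q=seg(*Ftcp(0,.02,0),F,RF,q,1)
print(A,M,C,F)
E
```

```text
ang 0.0 dist 0.2
0.33 [-30.2  32.7 123.8  77.9  95.2  23. ] e0.000 minz 0.137 y[0.088 0.240] x[0.442 0.584]
0.67 [-30.2  22.2 126.2  78.7  96.8  30.9] e0.000 minz 0.203 y[0.088 0.240] x[0.442 0.584]
1.0 [-30.2  12.2 127.3  79.9  98.5  39.7] e0.000 minz 0.270 y[0.088 0.240] x[0.442 0.584]
ang 75.1 dist 0.132
0.17 [-29.5   6.6 126.1  72.1  91.4  42.7] e0.000 minz 0.234 y[0.086 0.235] x[0.445 0.585]
0.33 [-28.1   1.7 124.5  63.4  85.1  46.3] e0.000 minz 0.201 y[0.078 0.216] x[0.448 0.586]
0.5 [-26.   -2.3 122.5  53.8  79.7  50.5] e0.000 minz 0.173 y[0.065 0.187] x[0.451 0.587]
0.67 [-23.5  -5.3 120.3  43.1  75.2  55.4] e0.000 minz 0.153 y[0.048 0.147] x[0.455 0.588]
0.83 [-20.5  -7.5 117.9  31.4  71.9  60.7] e0.000 minz 0.142 y[0.027 0.099] x[0.458 0.589]
1.0 [-17.1  -8.9 115.6  18.9  69.7  66.2] e0.000 minz 0.143 y[0.002 0.045] x[0.462 0.591]
ang 61.4 dist 0.134
0.17 [-15.9  -7.6 115.9   8.6  64.9  68.5] e0.000 minz 0.117 y[-0.035 -0.011] x[0.464 0.592]
0.33 [-14.5  -6.  116.4  -2.4  60.4  72.2] e0.000 minz 0.099 y[-0.083 -0.057] x[0.466 0.593]
0.5 [-13.3  -4.1 117.1 -14.4  56.5  77.5] e0.000 minz 0.089 y[-0.142 -0.090] x[0.469 0.596]
0.67 [-12.2  -1.7 117.8 -27.4  53.4  84.4] e0.000 minz 0.087 y[-0.199 -0.124] x[0.472 0.599]
0.83 [-11.3   1.1 118.6 -41.5  51.7  92.9] e0.000 minz 0.092 y[-0.253 -0.156] x[0.476 0.603]
1.0 [-10.7   4.5 119.2 -56.2  51.8 102.2] e0.000 minz 0.105 y[-0.301 -0.186] x[0.480 0.607]
ang 0.0 dist 0.08
0.5 [ -7.4   6.7 120.6 -57.8  52.1 107.9] e0.000 minz 0.076 y[-0.273 -0.159] x[0.474 0.602]
1.0 [ -4.1   9.4 121.6 -59.1  52.4 113.6] e0.000 minz 0.048 y[-0.246 -0.131] x[0.469 0.596]
ang 0.0 dist 0.02
1.0 [ -5.8  11.3 121.4 -61.   50.4 114.7] e0.000 minz 0.034 y[-0.260 -0.145] x[0.472 0.599]
[ 0.4305 -0.0217  0.274 ] [ 0.47 -0.03  0.4 ] [ 0.4909 -0.109   0.2944] [ 0.4821 -0.0675  0.2237]
```

```bash
python3 - <<'E'
from plan import *
p0,R0=load(); q=np.array([-30.2,12.2,127.3,79.9,98.5,39.7])
A=p0+[0,0,.2]
C,RC=Ftcp(0,.015,.06); Cp=C+[0,0,.10]
M=np.array([.46,-.02,.44]); RM=R0@Ro.from_rotvec(.55*Ro.from_matrix(R0.T@RC).as_rotvec()).as_matrix()
q=seg(A,R0,M,RM,q,3); q=seg(M,RM,Cp,RC,q); q=seg(Cp,RC,C,RC,q,2)
print(A,M,Cp,C)
print(rowto(A,R0))
save(A,R0); print(rowto(M,RM)); r=rowto(M,RM); applyrow(r); print(rowto(Cp,RC)); save(p0,R0)
E
```

```text
ang 75.1 dist 0.169
0.33 [-27.9  -0.3 124.7  63.4  85.8  48. ] e0.000 minz 0.214 y[0.082 0.220] x[0.445 0.582]
0.67 [-23.   -8.5 120.   42.6  77.5  58.1] e0.000 minz 0.180 y[0.054 0.154] x[0.448 0.581]
1.0 [-16.3 -12.5 114.3  18.3  74.1  68.7] e0.000 minz 0.183 y[0.012 0.055] x[0.452 0.581]
ang 61.4 dist 0.105
0.17 [-14.9 -11.5 114.1   8.2  70.5  70.4] e0.000 minz 0.164 y[-0.024 -0.001] x[0.455 0.583]
0.33 [-13.5 -10.3 114.2  -2.4  67.   73. ] e0.000 minz 0.153 y[-0.072 -0.046] x[0.459 0.586]
0.5 [-12.2  -8.9 114.5 -13.5  63.9  76.6] e0.000 minz 0.150 y[-0.132 -0.080] x[0.463 0.590]
0.67 [-11.   -7.2 115.1 -25.3  61.3  81.2] e0.000 minz 0.155 y[-0.189 -0.114] x[0.467 0.594]
0.83 [-10.1  -5.3 115.8 -37.6  59.5  86.7] e0.000 minz 0.167 y[-0.242 -0.146] x[0.473 0.599]
1.0 [ -9.5  -3.  116.5 -50.4  58.7  93.1] e0.000 minz 0.187 y[-0.291 -0.176] x[0.478 0.605]
ang 0.0 dist 0.1
0.5 [ -9.5   1.1 118.5 -53.5  55.   98.8] e0.000 minz 0.137 y[-0.291 -0.176] x[0.478 0.605]
1.0 [ -9.5   6.  119.9 -57.4  51.4 105.3] e0.000 minz 0.087 y[-0.291 -0.176] x[0.478 0.605]
[ 0.4305 -0.0217  0.274 ] [ 0.46 -0.02  0.44] [ 0.4887 -0.0986  0.3767] [ 0.4887 -0.0986  0.2767]
[-0.3333 -0.0001 -0.0001  0.      0.      0.    ]
[-0.2767  0.0171  0.0461 -0.0215 -0.0519 -0.2008]
[ 0.1558  0.073   0.0313 -0.0175 -0.0425 -0.1643]
```

Good. Lift 0.2 m straight up.

```bash
python3 -m pendant '[[[-1,-0.02,0,0,0,0,0],[-1,-0.05,0,0,0,0,0],[-1,-0.09,0,0,0,0,0],[-1,-0.14,0,0,0,0,0],[-1,-0.19,0,0,0,0,0],[-1,-0.24,0,0,0,0,0],[-1,-0.29,0,0,0,0,0],[-1,-0.3333,0,0,0,0,0],[-1,-0.3333,0,0,0,0,0],[-1,-0.3333,0,0,0,0,0]]]'
python3 - <<'E'
from kin import *
print(applyrow([-.3333,0,0,0,0,0])[0])
from h import *
s=ctrl.sense(); print(s['eef_pos'],s['contact_force'],s['grip_width']); snap('scene','s8.png')
E
python3 crop.py s8.png 200 60 210 200 3 s8c.png
```

```text
time_s: 14.2
eef_pos: [0.4304, -0.0209, 0.2728]
tool_rot: [[-0.002, 0.294, 0.956], [-0.001, 0.956, -0.294], [-1.0, -0.002, -0.002]]
contact_force: [-0.7, -0.2, -1.2]
grip_width: 0.0071
[ 0.4306 -0.0216  0.274 ]
[ 0.4304 -0.0209  0.2728] [-0.7364 -0.1931 -1.1962] 0.007137657999016697
```

View pics/s8c.png

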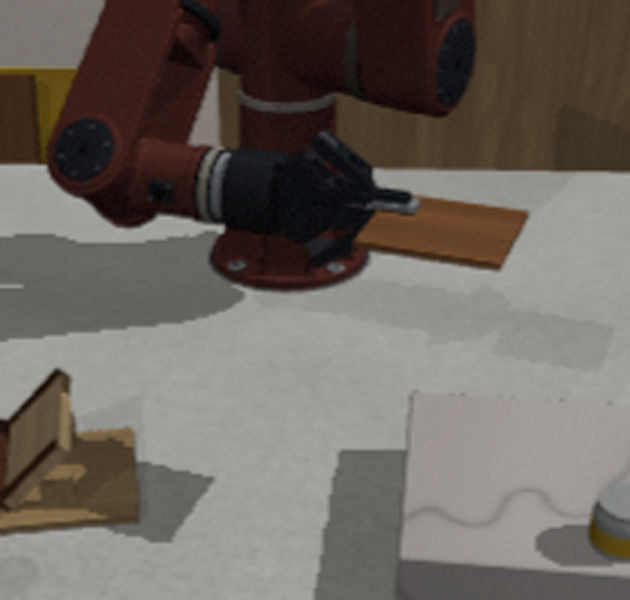

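Plate held, in the air and level. Swing to M.

```bash
python3 -m pendant '[[[-1,-0.03,0.002,0.005,-0.0022,-0.0052,-0.02],[-1,-0.06,0.004,0.01,-0.0043,-0.0104,-0.04],[-1,-0.1,0.006,0.016,-0.0073,-0.0176,-0.068],[-1,-0.14,0.009,0.023,-0.0105,-0.0254,-0.098],[-1,-0.18,0.011,0.03,-0.0137,-0.0331,-0.128],[-1,-0.22,0.014,0.037,-0.0169,-0.0409,-0.158],[-1,-0.26,0.016,0.043,-0.0201,-0.0486,-0.188],[-1,-0.2767,0.0171,0.0461,-0.0215,-0.0519,-0.2008],[-1,-0.2767,0.0171,0.0461,-0.0215,-0.0519,-0.2008],[-1,-0.2767,0.0171,0.0461,-0.0215,-0.0519,-0.2008]]]'
python3 - <<'E'
from kin import *
print(applyrow([-0.2767,0.0171,0.0461,-0.0215,-0.0519,-0.2008])[0])
from h import *
s=ctrl.sense(); print(s['qpos'],s['eef_pos'],s['contact_force'],s['grip_width'])
from plan import *
C,RC=Ftcp(0,.015,.06); print(rowto(C+[0,0,.1],RC))
E
```

```text
time_s: 15.5
eef_pos: [0.46, -0.0195, 0.4375]
tool_rot: [[0.031, 0.16, 0.987], [-0.963, 0.27, -0.013], [-0.269, -0.95, 0.162]]
contact_force: [0.1, 0.0, -0.5]
grip_width: 0.0069
[ 0.4601 -0.0199  0.44  ]
[-16.2254 -12.1384 114.22    18.4256  74.0458  68.735 ] [ 0.46   -0.0195  0.4375] [ 0.0897  0.0375 -0.4681] 0.006922126505265845
[ 0.1558  0.0729  0.0312 -0.0175 -0.0425 -0.1643]
```

```bash
python3 -m pendant '[[[-1,0.02,0.01,0.004,-0.002,-0.005,-0.02],[-1,0.04,0.02,0.008,-0.0043,-0.0104,-0.04],[-1,0.065,0.03,0.013,-0.0069,-0.0168,-0.065],[-1,0.09,0.042,0.018,-0.0096,-0.0233,-0.09],[-1,0.11,0.052,0.022,-0.0122,-0.0297,-0.115],[-1,0.135,0.063,0.027,-0.0149,-0.0362,-0.14],[-1,0.1558,0.0729,0.0312,-0.0175,-0.0425,-0.1643],[-1,0.1558,0.0729,0.0312,-0.0175,-0.0425,-0.1643],[-1,0.1558,0.0729,0.0312,-0.0175,-0.0425,-0.1643],[-1,0.1558,0.0729,0.0312,-0.0175,-0.0425,-0.1643]]]'
python3 - <<'E'
from kin import *
print(applyrow([0.1558,0.0729,0.0312,-0.0175,-0.0425,-0.1643])[0])
from h import *
s=ctrl.sense(); print(s['qpos'],s['eef_pos'],s['contact_force'],s['grip_width'])
for c in('scene','top','wrist'): snap(c,c+'9.png')
E
python3 crop.py scene9.png 150 60 150 180 3.3 s9c.png;python3 crop.py top9.png 280 170 130 130 4 t9c.png
```

```text
time_s: 16.75
eef_pos: [0.4891, -0.0983, 0.3769]
tool_rot: [[0.144, 0.146, 0.979], [-0.693, -0.691, 0.205], [0.706, -0.708, 0.002]]
contact_force: [0.2, -0.1, -1.2]
grip_width: 0.0069
[ 0.4887 -0.0986  0.3767]
[ -9.5157  -2.803  116.2924 -50.2305  58.7235  93.0525] [ 0.4891 -0.0983  0.3769] [ 0.235  -0.1394 -1.1759] 0.006922492383172958
```

View pics/s9c.png

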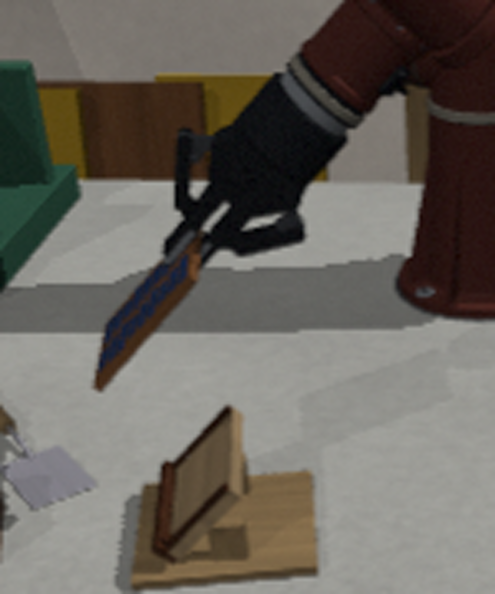

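View pics/t9c.png

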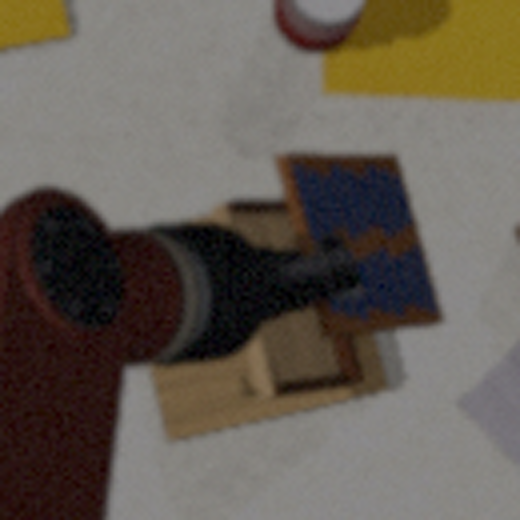

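View pics/wrist9.png

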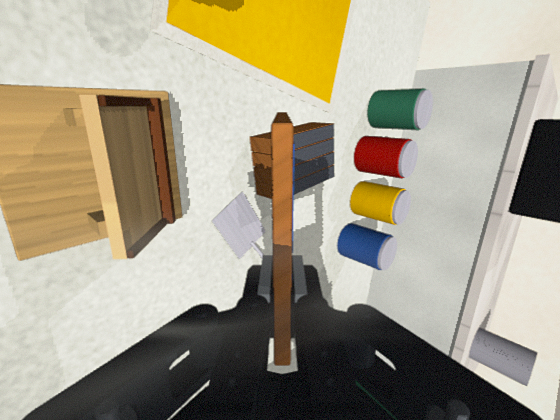

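```bash
python3 crop.py wrist9.png 70 80 125 190 4 w9c.png
```

```text
(no output)
```

View pics/w9c.png

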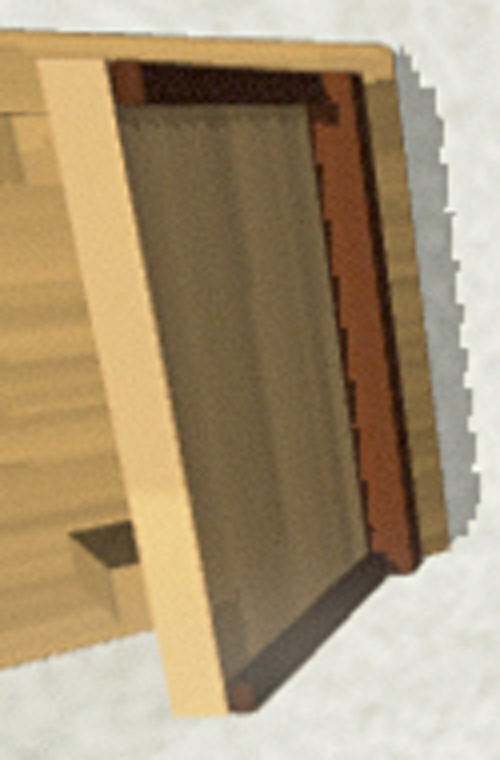

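```bash
python3 - <<'E'
from bedfit import *
w=ctrl.grab_frame('wrist')
c,B=frame([.5345,-.1995,.078,np.radians(11.9)]); cam=-np.array(w['R']).T@w['t']; print('cam in bed',B.T@(cam-c))
def z(u,v): return ((u+.5)/4-.5+70,(v+.5)/4-.5+80)
L=[(E_(-59,20,0),E_(59,20,0),[(118,120),(169,390),(221,670)]),(E_(-59,-62.5,0),E_(59,-62.5,0),[(316,150),(337,300),(365,520)]),(E_(59,20,0),E_(59,-62.5,0),[(130,105),(300,103)]),(E_(-59,20,0),E_(-59,-62.5,0),[(235,677),(360,560)])]
def rs(q):
    c,B=frame(q); o=[]
    for a,b,pts in L:
        A,Bq=proj(w,[c+B@a,c+B@b]); d=(Bq-A)/np.linalg.norm(Bq-A); n=np.array([-d[1],d[0]])
        o+=[(np.array(z(*u))-A)@n for u in pts]
    return np.array(o)
r=least_squares(lambda q:np.r_[rs(q),(q[2]-.078)/.001],[.5345,-.1995,.078,.2]); print(r.x,np.degrees(r.x[3]),rs(r.x).round(2),rs([.5345,-.1995,.078,np.radians(11.9)]).round(2))
E
```

```text
cam in bed [0.0609 0.2588 0.135 ]
[ 0.5345 -0.1979  0.0786  0.206 ] 11.80201440982699 [-0.32 -0.33 -0.55  0.6   0.59 -0.12 -0.26 -0.54  0.71  0.46] [-2.28 -2.26 -2.47 -0.64 -0.67 -1.4  -0.78 -0.84 -0.22 -0.22]
```

```bash
sed -i 's/\[.5345,-.1995,.078,np.radians(11.9)\]/[.5345,-.1985,.0782,np.radians(11.85)]/' plan.py; python3 - <<'E'
from plan import *
from h import *
s=ctrl.sense();p,R=s['eef_pos'],s['tool_rot']
f=ctrl.grab_frame('top');g=ctrl.grab_frame('scene')
Cn=np.array([p+R@(PC+[.004,b*.0625,d*.055]) for b,d in((-1,-1),(-1,1),(1,1),(1,-1))])
print(((proj(f,Cn)-[280,170]+.5)*4-.5).round(0)); print(((proj(g,Cn)-[150,60]+.5)*3.3-.5).round(0))
C,RC=Ftcp(0,.015,.06); print(rowto(C,RC)); 
for a in [(0,.012,.02),(0,.01,.006),(0,0.01,0),(0,0,0)]: F,RF=Ftcp(*a); print(a,F,rowto(F,RF))
E
python3 crop.py top9.png 340 200 60 60 10 t9d.png
```

```text
[[330. 334.]
 [281. 151.]
 [395. 152.]
 [443. 322.]]
[[197. 219.]
 [191. 276.]
 [ 92. 387.]
 [106. 323.]]
[-0.1188  0.1165  0.0004 -0.0001  0.0001 -0.    ]
(0, 0.012, 0.02) [ 0.4834 -0.0719  0.2465] [-0.1855  0.1215  0.0005 -0.0001  0.0001 -0.    ]
(0, 0.01, 0.006) [ 0.4817 -0.0636  0.2352] [-0.2088  0.1249  0.0005 -0.0001  0.0001 -0.    ]
(0, 0.01, 0) [ 0.4808 -0.0595  0.2309] [-0.2188  0.1249  0.0005 -0.0001  0.0001 -0.    ]
(0, 0, 0) [ 0.4823 -0.0664  0.2239] [-0.2188  0.1415  0.0005 -0.0001  0.0001 -0.    ]
```

View pics/t9d.png

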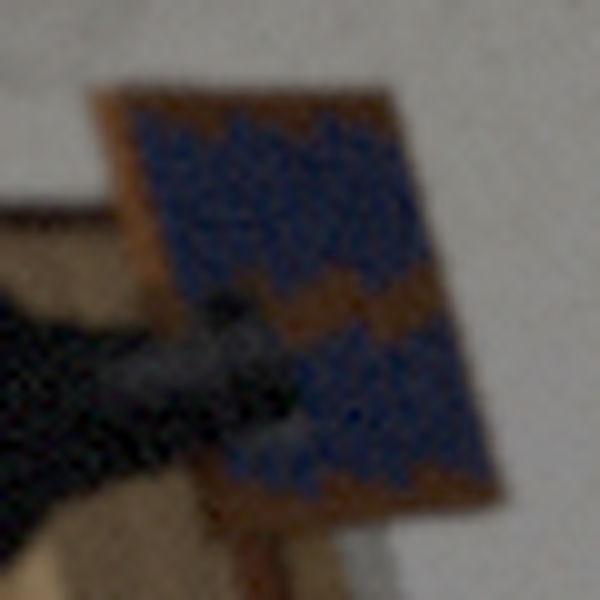

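```bash
python3 -m pendant '[[[-1,-0.03,0.03,0,0,0,0],[-1,-0.06,0.06,0,0,0,0],[-1,-0.09,0.09,0,0,0,0],[-1,-0.1188,0.1165,0.0004,0,0,0],[-1,-0.135,0.118,0.0005,0,0,0],[-1,-0.15,0.119,0.0005,0,0,0],[-1,-0.165,0.12,0.0005,0,0,0],[-1,-0.175,0.1215,0.0005,0,0,0],[-1,-0.1855,0.1215,0.0005,0,0,0],[-1,-0.1855,0.1215,0.0005,0,0,0]]]'
python3 - <<'E'
from kin import *
print(applyrow([-0.1855,0.1215,0.0005,0,0,0])[0])
from h import *
s=ctrl.sense(); print(s['qpos'],s['eef_pos'],s['contact_force'],s['grip_width'])
for c in('scene','top','wrist'): snap(c,c+'10.png')
E
python3 crop.py scene10.png 160 110 110 130 5 s10c.png;python3 crop.py top10.png 300 180 100 110 5 t10c.png
```

```text
time_s: 18.3
eef_pos: [0.4836, -0.0713, 0.2459]
tool_rot: [[0.146, 0.146, 0.978], [-0.692, -0.692, 0.207], [0.707, -0.707, -0.0]]
contact_force: [-0.2, 0.4, -2.0]
grip_width: 0.007
[ 0.4834 -0.0719  0.2465]
[ -6.2668   8.9866 120.891  -59.1268  51.4837 111.2403] [ 0.4836 -0.0713  0.2459] [-0.1814  0.3772 -2.0334] 0.006973571928422345
```

View pics/s10c.png

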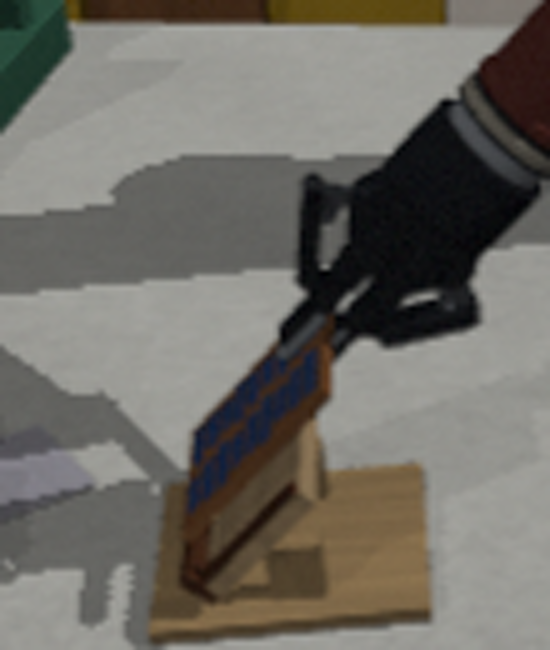

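View pics/t10c.png

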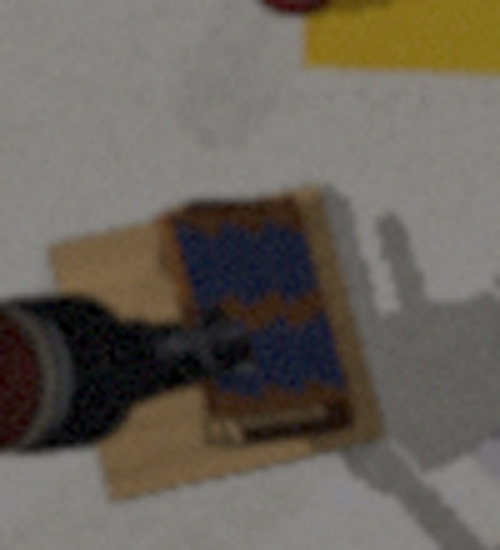

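View pics/wrist10.png

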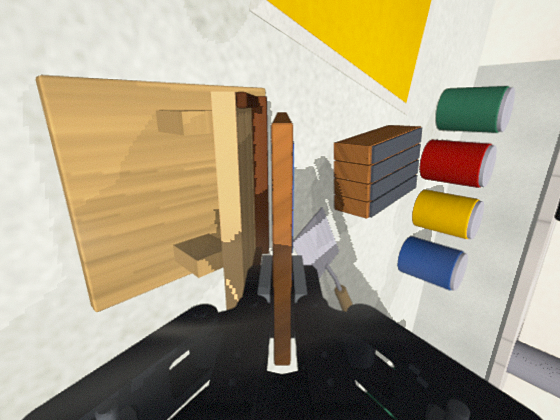

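```bash
python3 - <<'E'
from plan import *
from h import *
s=ctrl.sense();p,R=s['eef_pos'],s['tool_rot']
f=ctrl.grab_frame('top');w=ctrl.grab_frame('wrist')
Cn=np.array([p+R@(PC+[.004,b*.0625,d*.055]) for b,d in((-1,-1),(-1,1),(1,1),(1,-1))])
print(((proj(f,Cn)-[300,180]+.5)*5-.5).round(0))
print('pc in bed',B.T@(p+R@PC-c), 'tilt',np.degrees(np.arccos(R[:,0]@nb)))
E_=lambda *a:c+B@(np.array(a)/1000)
print('top strip -59 inner top',((proj(f,[E_(-59,20,6),E_(-59,-62.5,6),E_(59,20,6),E_(59,-62.5,6)])-[300,180]+.5)*5-.5).round(0))
print('wrist board edge',proj(w,[E_(59,20,0),E_(0,20,0),E_(-40,20,0),E_(59,-62.5,0),E_(0,-62.5,0),E_(59,-62.5,12),E_(0,-62.5,12)]).round(1))
# plate edge on end face in wrist: far edge z=+: 
print('plate in wrist',proj(w,[p+R@(PC+[a*.004,b*.0625,.055]) for a in(-1,1) for b in(-1,1)]).round(1))
E
python3 crop.py wrist10.png 200 80 110 190 4 w10c.png
```

```text
[[216. 416.]
 [162. 208.]
 [299. 205.]
 [351. 399.]]
pc in bed [0.0009 0.0121 0.0239] tilt 0.015475647834411806
top strip -59 inner top [[247. 427.]
 [333. 416.]
 [191. 214.]
 [278. 211.]]
wrist board edge [[235.8 108.4]
 [241.  215.7]
 [243.8 275.9]
 [251.3 107.1]
 [253.7 181.5]
 [266.8 107.1]
 [268.  181.5]]
plate in wrist [[270.5 120.2]
 [276.7 111.6]
 [293.4 120.2]
 [287.5 111.6]]
```

View pics/w10c.png

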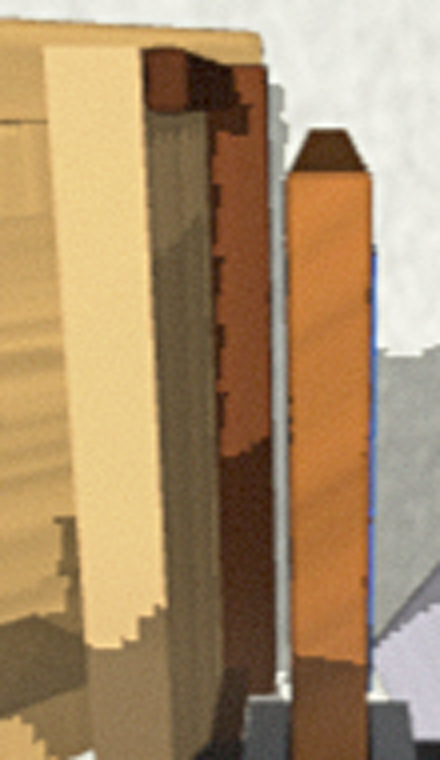

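```bash
python3 -m pendant '[[[-1,-0.006,0.001,-0.001,0,0,0],[-1,-0.012,0.002,-0.001,0,0,0],[-1,-0.017,0.003,-0.001,0,0,0],[-1,-0.021,0.003,-0.001,0,0,0],[-1,-0.024,0.003,-0.001,0,0,0],[-1,-0.027,0.003,-0.001,0,0,0],[-1,-0.029,0.003,-0.001,0,0,0],[-1,-0.031,0.003,-0.001,0,0,0],[-1,-0.0317,0.003,-0.001,0,0,0],[-1,-0.0317,0.003,-0.001,0,0,0]]]'
python3 - <<'E'
from kin import *
print(applyrow([-0.0317,0.003,-.001,0,0,0])[0])
from h import *
from plan import *
s=ctrl.sense();p,R=s['eef_pos'],s['tool_rot']; print(s['eef_pos'],'F tool',R.T@s['contact_force'],s['wrist_torque'],s['grip_width'],s['qpos'])
print('pc in bed',B.T@(p+R@PC-c), 'tilt',np.degrees(np.arccos(R[:,0]@nb)))
for c_ in('scene','wrist'): snap(c_,c_+'11.png')
E
python3 crop.py scene11.png 160 130 110 110 6 s11c.png; python3 crop.py wrist11.png 200 80 110 190 4 w11c.png
```

```text
time_s: 19.8
eef_pos: [0.4807, -0.0598, 0.2315]
tool_rot: [[0.146, 0.146, 0.978], [-0.692, -0.692, 0.206], [0.707, -0.707, 0.0]]
contact_force: [0.2, 1.2, -1.0]
grip_width: 0.0074
[ 0.4803 -0.0601  0.2318]
[ 0.4807 -0.0598  0.2315] F tool [-1.5171 -0.1355  0.4609] [ 0.4366  0.1386 -0.0045] 0.007442128863936639 [ -4.8733  10.4134 121.3428 -59.949   51.4372 114.0491]
pc in bed [0.     0.0102 0.0045] tilt 0.03021289633863653
```

View pics/s11c.png

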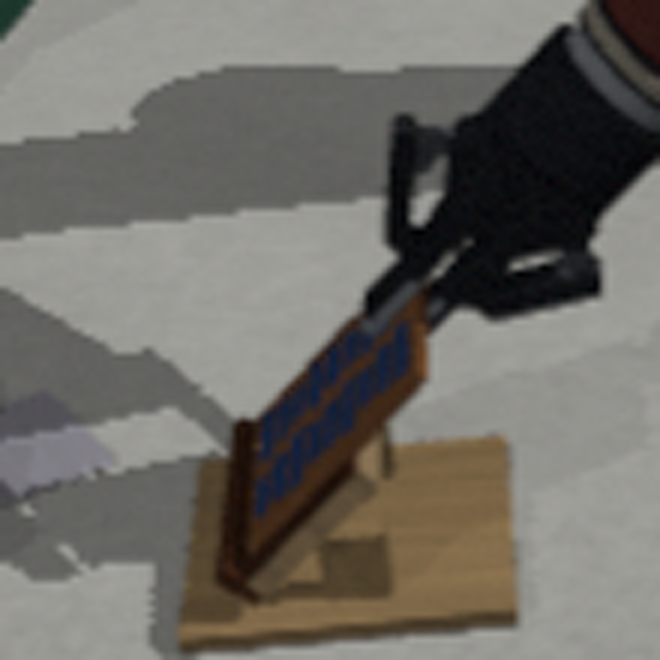

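View pics/w11c.png

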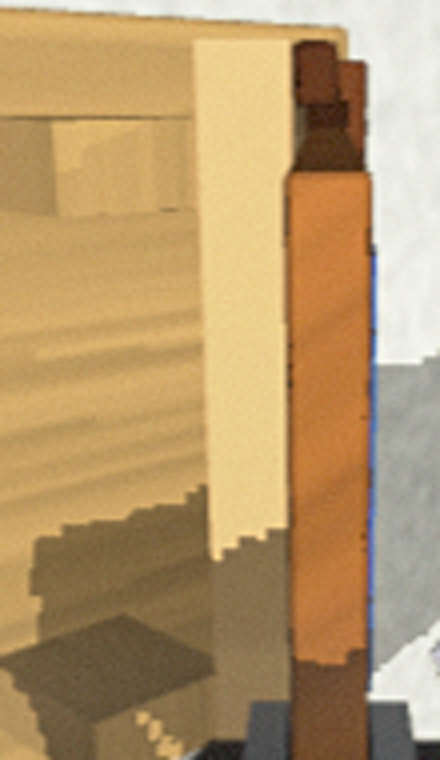

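```bash
python3 -m pendant '[[[-1,0,0.003,0,0,0,0],[-1,0,0.006,0,0,0,0],[-1,0,0.009,0,0,0,0],[-1,0,0.011,0,0,0,0],[-1,0,0.013,0,0,0,0],[-1,0,0.0145,0,0,0,0],[-1,0,0.016,0,0,0,0],[-1,0,0.017,0,0,0,0],[-1,0,0.0175,0,0,0,0],[-1,0,0.0175,0,0,0,0]]]'
python3 - <<'E'
from kin import *
print(applyrow([0,0.0175,0,0,0,0])[0])
from h import *
from plan import *
s=ctrl.sense();p,R=s['eef_pos'],s['tool_rot']; print(s['eef_pos'],'F tool',R.T@s['contact_force'],s['wrist_torque'],s['grip_width'],s['qpos'])
print('pc in bed',B.T@(p+R@PC-c), 'tilt',np.degrees(np.arccos(R[:,0]@nb)))
for c_ in('scene','wrist','top'): snap(c_,c_+'12.png')
E
python3 crop.py scene12.png 170 150 90 90 7 s12c.png; python3 crop.py wrist12.png 200 80 110 190 4 w12c.png;python3 crop.py top12.png 300 190 90 90 7 t12c.png
```

```text
time_s: 21.15
eef_pos: [0.4825, -0.0658, 0.2254]
tool_rot: [[0.144, 0.147, 0.979], [-0.692, -0.692, 0.206], [0.707, -0.707, 0.002]]
contact_force: [-4.4, 12.7, 10.0]
grip_width: 0.0071
[ 0.4819 -0.0674  0.2243]
[ 0.4825 -0.0658  0.2254] F tool [ -2.3415 -16.5185  -1.6683] [ 0.7076  0.9172 -0.6106] 0.0070826836092904135 [ -5.6022  11.2843 121.2132 -60.7859  50.5743 114.6444]
pc in bed [0.0007 0.0015 0.0048] tilt 0.05594237615497469
```

View pics/s12c.png

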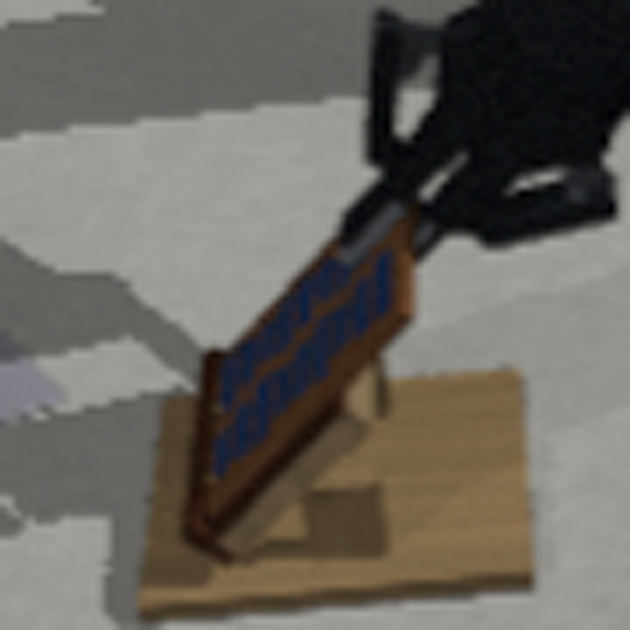

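View pics/w12c.png

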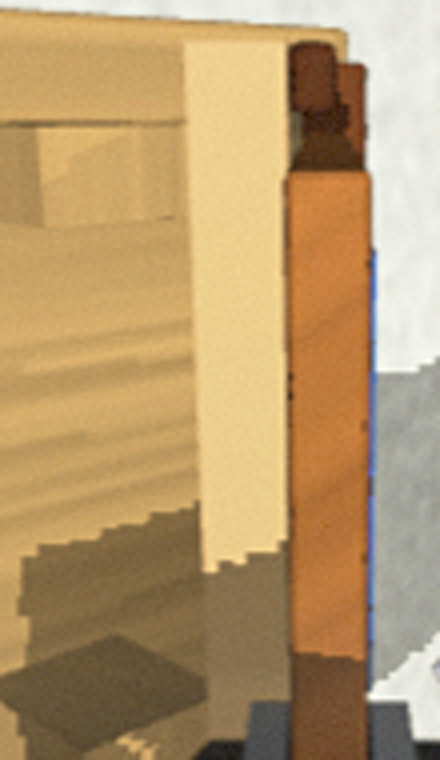

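View pics/t12c.png

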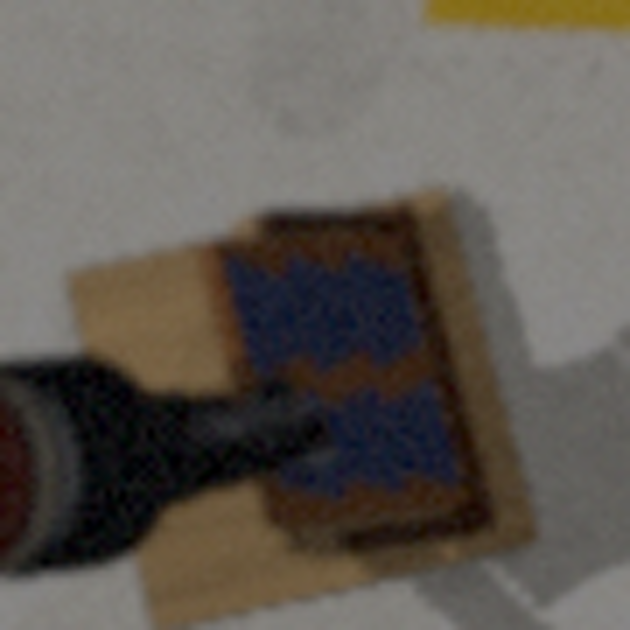

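```bash
python3 -m pendant '[[[-1,-0.001,0,0,0,0,0],[-1,-0.002,-0.0015,0,0,0,0],[-1,-0.002,-0.0015,0,0,0,0],[-0.6,-0.002,-0.0015,0,0,0,0],[-0.4,-0.002,-0.0015,0,0,0,0],[-0.2,-0.001,-0.0015,0,0,0,0],[0,0,-0.0015,0,0,0,0],[0,0,-0.0015,0,0,0,0],[0,0,-0.0015,0,0,0,0],[0,0,-0.0015,0,0,0,0]]]'
python3 - <<'E'
from kin import *
print(applyrow([0,-.0015,0,0,0,0])[0])
from h import *
s=ctrl.sense();p,R=s['eef_pos'],s['tool_rot']; print(s['eef_pos'],'F tool',R.T@s['contact_force'],s['grip_width'])
for c_ in('scene','wrist','top'): snap(c_,c_+'13.png')
E
python3 crop.py scene13.png 170 150 90 90 6 s13c.png; python3 crop.py wrist13.png 180 80 150 190 4 w13c.png
```

```text
time_s: 22.55
eef_pos: [0.4821, -0.0664, 0.2246]
tool_rot: [[0.146, 0.146, 0.978], [-0.692, -0.692, 0.206], [0.707, -0.707, 0.0]]
contact_force: [0.8, -0.0, -0.4]
grip_width: 0.0427
[ 0.4817 -0.0668  0.225 ]
[ 0.4821 -0.0664  0.2246] F tool [-0.1335  0.4056  0.7843] 0.042667923971708606
```

View pics/s13c.png

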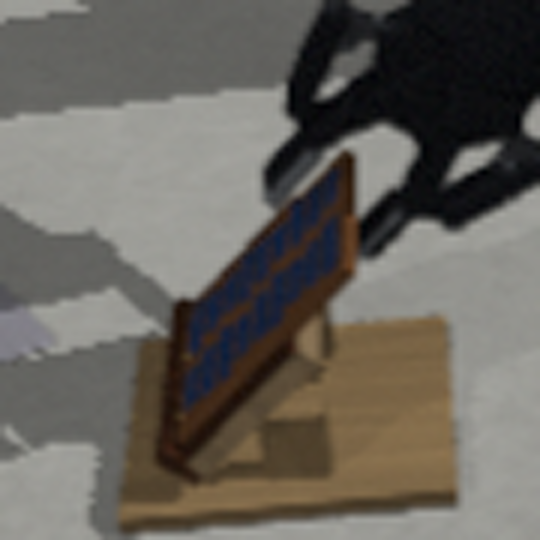

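View pics/w13c.png

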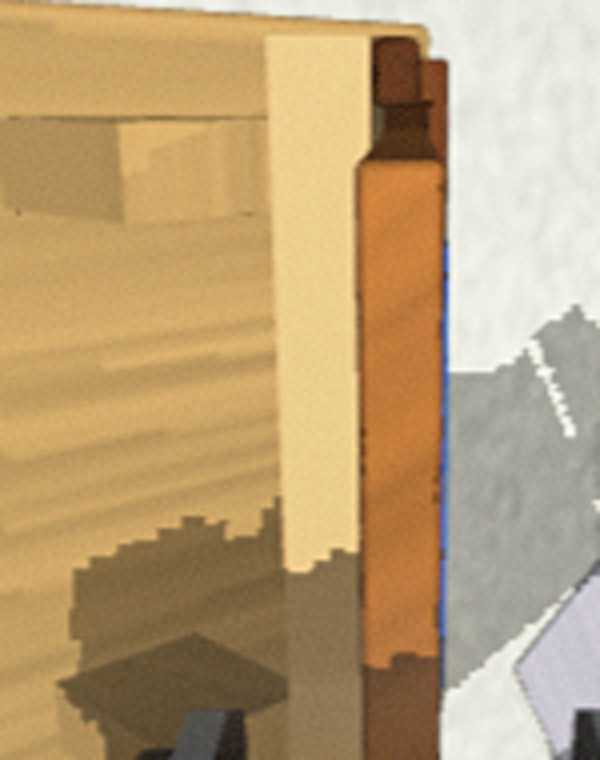

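```bash
python3 -m pendant '[[[0,0,-0.02,0,0,0,0],[0,0,-0.045,0,0,0,0],[0,0,-0.07,0,0,0,0],[0,0,-0.1,0,0,0,0],[0,0,-0.13,0,0,0,0],[0,0,-0.16,0,0,0,0],[0,0,-0.19,0,0,0,0],[0,0,-0.2,0,0,0,0],[0,0,-0.2,0,0,0,0],[0,0,-0.2,0,0,0,0]]]'
python3 - <<'E'
from kin import *
print(applyrow([0,-.2,0,0,0,0])[0])
from h import *
s=ctrl.sense();print(s['time_s'],s['eef_pos'],s['contact_force'],s['grip_width'])
for c_ in('scene','wrist','top'): snap(c_,c_+'14.png')
for c_ in('scene','top'):
  print(c_,[(d['xyz'],d['p']) for d in ctrl.place_of(c_,'plate_center')])
  for t in ['ink_tin','brush_mug','type_blocks','spare_plate']: print(t,[np.round(d['xyz'],3) for d in ctrl.place_of(c_,t)[:1]])
from plan import *
f=ctrl.grab_frame('top');g=ctrl.grab_frame('scene')
Q=[c+B@np.array([a*.055,b*.0625,.008]) for a,b in((1,1),(1,-1),(-1,-1),(-1,1))]
print(((proj(f,Q)-[300,190]+.5)*7-.5).round(0),((proj(g,Q)-[170,150]+.5)*7-.5).round(0)); print('seat',c+B@[0,0,.004])
E
python3 crop.py scene14.png 170 150 90 90 7 s14c.png;python3 crop.py top14.png 300 190 90 90 7 t14c.png
```

```text
time_s: 23.95
eef_pos: [0.4644, 0.0164, 0.309]
tool_rot: [[0.146, 0.145, 0.979], [-0.692, -0.692, 0.206], [0.707, -0.707, -0.001]]
contact_force: [0.4, -0.4, -0.1]
grip_width: 0.0429
[0.4642 0.0162 0.3098]
23.95 [0.4644 0.0164 0.309 ] [ 0.389  -0.3937 -0.0962] 0.04291857617351371
scene [([0.5353, -0.1997, 0.0859], 0.61), ([0.5717, -0.4704, -0.0016], 0.24)]
ink_tin [array([0.683, 0.321, 0.07 ])]
brush_mug [array([ 0.613,  0.47 , -0.   ])]
type_blocks [array([ 0.571, -0.474, -0.002])]
spare_plate [array([ 0.788, -0.01 ,  0.   ])]
top [([0.5338, -0.1984, 0.0798], 0.93)]
ink_tin [array([0.676, 0.321, 0.069])]
brush_mug [array([ 0.61 ,  0.476, -0.002])]
type_blocks [array([ 0.574, -0.471,  0.002])]
spare_plate [array([ 0.783, -0.007, -0.002])]
[[207. 240.]
 [396. 234.]
 [468. 501.]
 [281. 526.]] [[402. 312.]
 [205. 515.]
 [220. 365.]
 [403. 173.]]
seat [ 0.5351 -0.2013  0.081 ]
```

View pics/s14c.png

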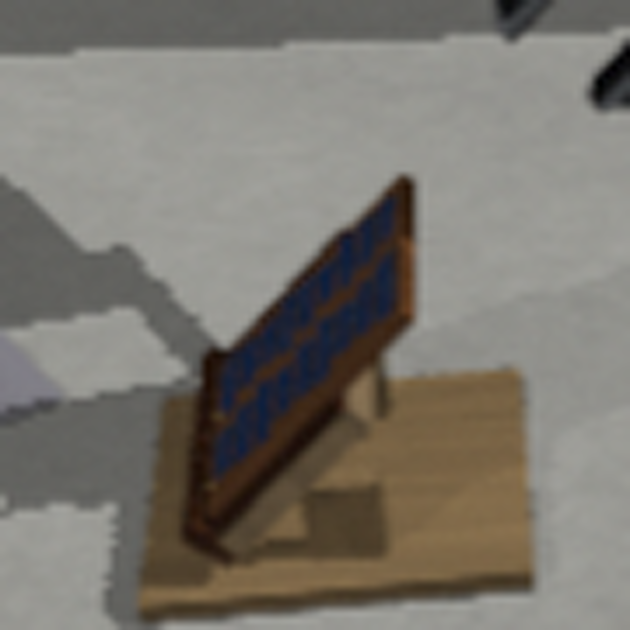

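View pics/t14c.png

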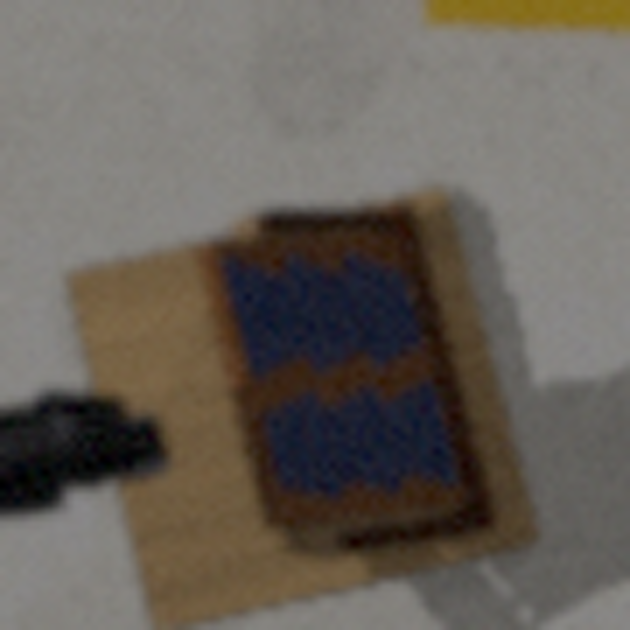

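View pics/wrist14.png

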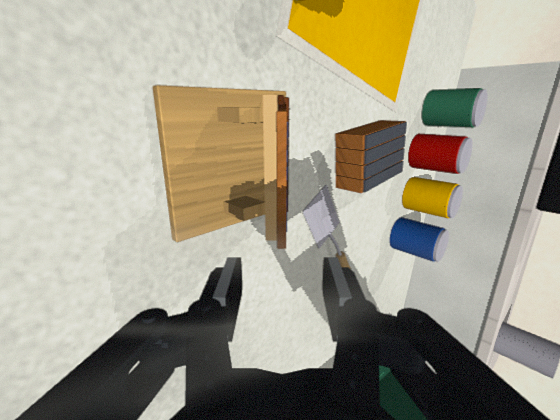

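```bash
python3 -c "
from workcell import ctrl
print(ctrl.job_done())"
```

```text
the job is handed in; nothing more can be done
None
```

The plate is in the easel's recess, blue face up, with the gripper open and clear, and I handed the job in at about 25 s of the 72 s allowed. No verdict is reported, so everything below comes from my own checks.

**What I did:** I pushed the plate until about 45 mm stuck out over the slab's -y edge. I gripped that edge 25 mm off its middle, so the wrist would clear the easel. Then I lifted the plate, turned it about 135° in the air, lowered it into the recess and slid it down to the foot strip. After that I eased off slightly, opened the fingers and backed away up the slope.

**Last checks:**
- **Foot strip:** sliding down ended in a clear stop of about 16 N. I eased off about 1 mm before releasing.
- **Position before release:** from the arm pose and my fit of the bed, the plate's centre was 0.7 mm off the middle across and 1.5 mm from its seat along the slope. It was 0.8 mm proud of its seat and tilted less than 0.1°.
- **After release:** the scene, top and wrist pictures show the plate flat between the side strips. The plate detector put its centre within about 2 mm (top) and 5 mm (scene) of the seat, which is about its own error. The readings showed only sensor noise in contact force.
- **Other things:** the tin, mug, type blocks and spare plate were found within about 5 mm of where they started. I did not re-measure the jar, brayer and scraper, but the arm's path stayed well clear of them.

**Disagreement:** the two fixed cameras differed by about 2° on the easel's turn and 2 mm on its position. The wrist camera's fit fell between the two on the turn, and I placed the plate by that.

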